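# Clamp the glued mixing paddle on the shop counter

### The arm

A 6-joint arm with a two-finger parallel gripper is mounted at the origin on the work surface. World frame = base frame: x ahead of the robot, y to its left, z up, the work surface at z = 0. Lengths are in m, angles in rad, forces in N, time in s.
With the tool pointing down it reaches from about 0.35 to 0.875 m from the base axis. Payload 4.2 kg.
Tool frame: the origin (TCP) lies on the front face of the gripper's body, between the roots of the fingers; the fingertips stand 70 mm ahead of it and the grasp point (between the pads) lies 51 mm ahead of it (arm.tip_extent is the distance from the TCP to the fingertips, in m); x points along the fingers, z is the direction in which the jaws open and shut, and the axes are right-handed (so a half turn about x gives the same grasp; the last joint's range is limited). The gripper opens to 87 mm and grips with 3 to 60 N. Pads are 19 mm wide; open, the fingers measure 117 mm over their backs; the gripper's body (75 mm by 190 mm) begins 51 mm behind the grasp point.
Start: joints at [1.603, 0.385, 0.008, 0, -1.194, -0.259], TCP at [0.141, 0.609, 0.292] pointing down, gripper open.
Joint ranges: [-3.14, 3.14], [-1.21, 2.06], [-1.07, 1.41], [-3.16, 2.05], [-2.99, -0.16], [-3.1, 3.1]. Speed limits (rad/s): [2.79, 2.79, 3.14, 3.14, 3.14, 3.14].

### API

Orientations are given as [roll, pitch, yaw] about the fixed x, y, z axes, in that order (R = Rz(yaw) Ry(pitch) Rx(roll)).
In Python, from station import arm gives the robot as it stands.
- The arm moves only by the tool arm_command, never from a script. Its argument "rows" is a list that holds one entry, the list of rows, each a list of 5 numbers: the gripper's target within -1 to 1 (shut at 1, half-way at 0, fully open at -1), then the shift along the tool's x, y, z in units of 4 cm (1.0 is 4 cm), then the turn about the tool's x in units of 5 degrees (1.0 is 5 degrees). A call has exactly 10 rows; each row shifts and turns the pose as measured when the row begins, along the tool's axes as they then stand; what a row does not reach is not made up. A row lasts 1/10 s, in which the tool goes at most 50 mm and 8.59 degrees, less where a joint would pass 70% of its speed; a pose out of reach is approached as far as the arm can. A call with a number of a shift or a turn outside -1 to 1 is refused whole. A call with a gripper value outside its range is refused whole. The fingers move at their own pace and stop on an object; "grip_force" is the grip in N (left out, the last holds). Time passes only in rows, so rows that do not move let the fingers close, or fill a call up. It gives the time, the measured TCP pose, the force and the opening at its end, in the units of the state.
- arm.get_state(): the state, without advancing time (a new reading comes with each control period).
- arm.grab_frame(name): name is "side" or "top" or "wrist"; returns a dict with "image" (400x640x3 uint8, red, green, blue), "range_z" (400x640 float32, m along the optical axis (not along the pixel's ray), 0 where there is no reading), "fx", "fy", "cx", "cy" (pixels), "T" (4x4, takes a point from camera to world coordinates). Camera axes: x right, y down, z forward; pixel columns grow to the right and rows downward; lengths in m; the calibration is good to about 2 mm. A picture is of the moment at which its call begins.
- arm.job_done(): hands the job in, once; it reports no verdict.
Trained networks look in the newest picture that a camera, given by its name, has taken for a name from the list of things; names that differ only in an ending like _2 or _b are one class to them, and where a whole thing is asked for, a point or a joint stands for the part that bears it (a point fixed in the world has none). Each returns a list of dicts, best first, with "score" (0 to 1); they miss things now and then, are a little off and sometimes report something else, mostly with a low value. They report only what shows in the picture. A call takes as long as a camera call. They do not tell look-alikes from the thing itself.
- arm.spot_in(camera, query): "at" ([row, column] as shares, 0 to 1, of the picture: columns of its width, rows of its height, amid what is visible of it).
The state is a dict: "time": time; "q": joint angles; "joint_vel": joint speeds; "joint_torque": joint torques, N m; "tcp_pos": TCP position; "ee_rot": TCP orientation; "force": force on the tool from outside, world axes, zero at the start; "moment": the same for the moment, N m; "opening": finger opening in m.
Only numpy, scipy, OpenCV 4.12 (cv2) and the standard library are available. Lean on these libraries where they do the work, as an engineer would, in place of code of your own. Each camera call takes 0.05 s, during which the arm holds its last target.

### The job

The cracked blade of the wooden mixing paddle has just been glued: pull the paddle out from under the riser and lay it flat on the clamp's base with the middle of its blade under the screw foot and its handle pointing straight out of the clamp's open side. Then turn the wing knob clockwise until the foot touches the blade, add a quarter of a turn, no more or the blade cracks, and let go. Do not shove the other goods about.

Things in the scene. Friction and masses are not known exactly. Their poses are not given: they have to be found in the camera images.
- paddle_blade (a point): Centre of the blade of a plain wooden mixing paddle, one rigid piece, about 220 g, lying flat. Blade 80 mm long (x), 56 wide (y), 12 thick, a dark crack line on top; this point is 6 mm above its flat underside. x points from handle to blade tip, z up. At the start about 95 mm of the handle is under the riser and the blade sticks out towards the robot.
- paddle_handle (a point): Centre of the paddle's handle grip, 105 mm behind the blade's centre and 15 mm above the underside; axes as the blade's. The handle is a straight bar 110 mm long (from 40 to 150 mm behind the blade's centre), 28 mm wide, 30 mm high, its underside flush with the blade's.
- riser_edge (a point): Middle of the front lower edge of the board of a low fixed plywood riser, 50 mm above the counter. Open space under it 196 mm wide; board 10 mm thick, 220 wide, 160 deep; bottles on it stand 105 mm or more back from this edge. x points into the riser. Riser and clamp may change sides; the counter between them, 0.40 to 0.58 m ahead of the robot, within 0.08 m of its middle line, is clear.
- clamp_seat (a point): Top of the flat steel base of a grey C-shaped screw clamp, fixed on the counter, exactly below its screw; 12 mm above the counter. x points from the open side to the column. Base: 130 mm to -x, 110 to +x, 110 wide. Column from 68 mm to +x. Arm and boss (44 mm across) over the base are 80 mm or more above it; only the spindle (22 mm across) and foot hang lower.
- clamp_knob (a joint): Turn of the clamp's black wing knob, rad: 0 with the screw fully up, grows clockwise seen from above (tightening), to 6; starts at 0 to 1. Quick thread: 24 mm a turn (3.82 mm per rad); the knob keeps its height. At 0 the foot's face is 21.5 mm above the base, so it meets a 12 mm blade at about 2.5 rad. It stays where left; about 0.12 N m turns it.
- knob_grip (a point): Point on the vertical knob axis at the height to grip the wing, 172 mm above the counter. The wing is 66 mm long (this point's x axis, along the clamp's x at knob angle 0, turning with the knob), 14 mm thick (y), from 23 mm below to 19 mm above this point; below it a round collar, 44 mm across, 8 mm high, on the clamp's arm.
- foot_face (a point): Centre of the flat underside of the clamp's round steel foot (36 mm across, 8 mm thick), hanging from the spindle on a spring.
- clamp_foot (a joint): How far the sprung foot is pushed up into the spindle, m: 0 while it hangs free, up to 0.013. The spring yields from about 2.4 N, then 1.2 N per mm. A quarter turn of the knob after touching pushes it in 6 mm.
- bottle_mid (a point): Bystander: white plastic bottle with a screw cap, 64 mm across, 170 mm tall, loose, standing at the back of the counter's middle; this point is at its centre. To be left alone.
- tin_mid (a point): Bystander: round tin with a paper label, 72 mm across, 90 mm tall, loose, standing at the back of the counter's middle; this point is at its centre. To be left alone.
- jar_mid (a point): Bystander: white screw-top jar, 60 mm across, 80 mm tall, loose, standing at the right side; this point is at its centre. To be left alone.
- calculator_mid (a point): Bystander: grey desk calculator, 150 x 100 x 18 mm high, loose, standing at the left side; this point is at its centre. To be left alone.
Mind the look-alikes: they are no part of the job. Of the things like the part that bears paddle_blade, leave any that is purple; of the rest the larger one is meant.

How it is judged:
By the outcome, as a careful person would: the job done as asked, in the order asked, and still so for the second after the job is handed in, with the robot touching nothing.
It also fails if it takes over 72 s, if anything falls off the work surface, if the arm or the gripper's body presses on something with over 40 N, if the wrist force passes 120 N, or if a joint passes its speed limit or range.

## Working session

There is one attempt and no reset: what is moved stays moved. The work goes in short steps, Python scripts to look and compute and a tool call to move; the robot and the scene stay as the last step left them, time stands still between calls to the robot, and variables do not carry over. Pictures are saved under pics/ and viewed, and the job is handed in when it is done.

Besides the shell and the picture viewer there is one more tool, called as a command line: name --argument value ..., lists and objects as JSON in quotes. arm_command: Moves the arm, as the interface text tells. Shifts and turns lie within -1 to 1; 1 stands for 4 cm of shift or 5 degrees of turn. Its arguments: {"type":"object","properties":{"rows":{"type":"array","items":{"type":"array","items":{"type":"array","items":{"type":"number"}}}},"grip_force":{"type":"number"}},"required":["rows"]}

```bash
ls; mkdir -p pics; cat > h.py <<'E'
import numpy as np, cv2
from station import arm
def grab(n,save=None):
    f=arm.grab_frame(n)
    if save: cv2.imwrite('pics/'+save,f['image'][:,:,::-1])
    return f
def world(f,r,c,z=None):
    d=f['range_z'][int(r),int(c)] 
    ray=np.array([(c-f['cx'])/f['fx'],(r-f['cy'])/f['fy'],1.])
    T=f['T']
    if z is None: p=ray*d
    else:
        w=T[:3,:3]@ray; p=ray*((z-T[2,3])/w[2])
    return T[:3,:3]@p+T[:3,3]
def cloud(f):
    d=f['range_z']; v,u=np.mgrid[:400,:640]
    P=np.stack([(u-f['cx'])/f['fx']*d,(v-f['cy'])/f['fy']*d,d],-1)
    W=P@f['T'][:3,:3].T+f['T'][:3,3]; W[d==0]=np.nan
    return W
E
python3 - <<'E'
from h import *
s=arm.get_state(); print(s)
for n in ['top','side','wrist']:
    f=grab(n,n+'0.png'); print(n,f['fx'],f['T'].round(3).tolist())
    np.savez(n+'0.npz',**f)
    for q in ['paddle_blade','paddle_handle','clamp_knob','knob_grip','foot_face','jar_mid','calculator_mid','bottle_mid','tin_mid']:
        try:
            for d in arm.spot_in(n,q)[:3]:
                r,c=d['at'][0]*400,d['at'][1]*640; print(n,q,round(d['score'],2),round(r),round(c),world(f,min(r,399),min(c,639)).round(3))
        except Exception as e: print(q,e)
E
```

```text
pics
{'time': 0.0, 'q': array([ 1.60259254e+00,  3.85560259e-01,  6.63460316e-03, -4.88433929e-04,
       -1.19399766e+00, -2.58553832e-01]), 'joint_vel': array([ 0.00089187,  0.00061508, -0.00022383,  0.00221148,  0.00263079,
       -0.00014138]), 'joint_torque': array([ 1.88375279e-04, -3.90665781e+01,  1.87400866e+01,  4.21971425e+00,
        1.09575258e-02, -1.93143769e-04]), 'tcp_pos': array([0.14041664, 0.60856436, 0.29116221]), 'ee_rot': array([ 0.04836219,  1.56862143, -1.74937196]), 'force': array([ 0.38642923, -0.20818529, -0.4990481 ]), 'moment': array([0.0123551 , 0.05527341, 0.02332169]), 'opening': 0.08699774604848318}
top 503.46330143453673 [[-0.007, -0.992, 0.126, 0.286], [-1.0, 0.009, 0.015, 0.0], [-0.016, -0.126, -0.992, 1.801], [0.0, 0.0, 0.0, 1.0]]
top paddle_blade 0.79 179 247 [0.586 0.3   0.011]
top paddle_blade 0.64 265 283 [0.277 0.17  0.009]
top paddle_blade 0.55 197 296 [0.522 0.123 0.005]
top paddle_handle 0.76 265 278 [0.277 0.189 0.008]
top paddle_handle 0.71 176 250 [0.599 0.29  0.009]
top paddle_handle 0.71 197 290 [0.52  0.143 0.008]
top clamp_knob 0.7
[... 623 characters left out ...]
.01 ]
side paddle_handle 0.8 210 296 [0.503 0.146 0.014]
side paddle_handle 0.74 187 293 [0.6   0.275 0.015]
side paddle_handle 0.63 235 236 [0.27  0.169 0.013]
side clamp_knob 0.76 206 413 [ 0.584 -0.271  0.18 ]
side clamp_knob 0.34 176 238 [0.499 0.501 0.019]
side knob_grip 0.63 210 411 [ 0.581 -0.268  0.168]
side foot_face 0.4 246 410 [ 0.586 -0.274  0.04 ]
side jar_mid 0.88 312 448 [ 0.421 -0.5    0.065]
side calculator_mid 0.62 175 238 [0.499 0.505 0.02 ]
side bottle_mid 0.94 188 352 [0.666 0.031 0.085]
side tin_mid 0.84 208 366 [ 0.611 -0.08   0.075]
wrist 286.865650670239 [[-0.224, -0.94, -0.259, 0.211], [-0.975, 0.216, 0.06, 0.592], [-0.0, 0.266, -0.964, 0.385], [0.0, 0.0, 0.0, 1.0]]
```

```bash
python3 - <<'E'
import cv2
a=cv2.imread('pics/top0.png'); b=cv2.imread('pics/side0.png')
cv2.imwrite('pics/top0z.png',cv2.resize(a[110:310,150:510],None,fx=2.2,fy=2.2,interpolation=cv2.INTER_CUBIC))
cv2.imwrite('pics/side0z.png',cv2.resize(b[120:340,180:500],None,fx=2.4,fy=2.4,interpolation=cv2.INTER_CUBIC))
E
```

```text
(no output)
```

View pics/top0z.png

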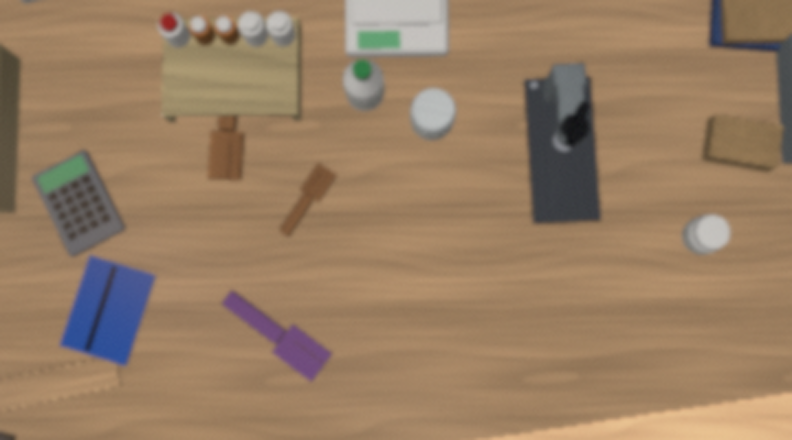

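View pics/side0z.png

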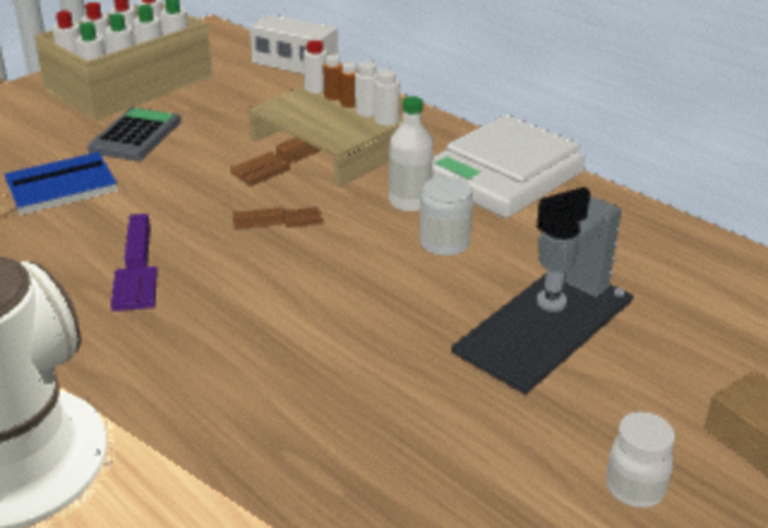

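View pics/wrist0.png

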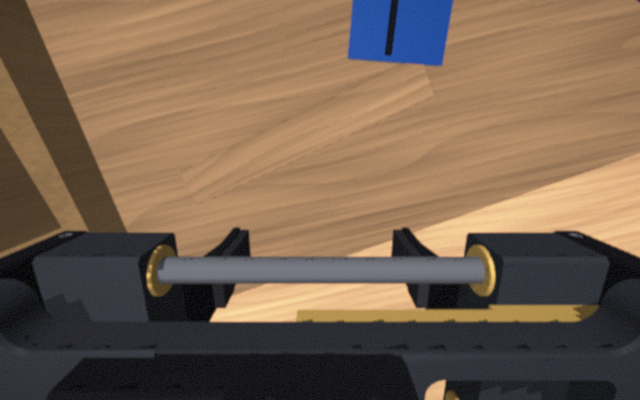

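```bash
cat > m.py <<'E'
from h import *
for n in ['top','side']:
    f=dict(np.load(n+'0.npz')); W=cloud(f); im=f['image']; hsv=cv2.cvtColor(im,cv2.COLOR_RGB2HSV)
    v,u=np.mgrid[:400,:640]
    print(n)
    for (r,c) in [(179,252),(190,253)] if n=='top' else [(190,290)]: print(r,c,im[r,c],hsv[r,c],W[r,c].round(3))
    # paddle
    box=(W[...,0]>0.47)&(W[...,0]<0.66)&(W[...,1]>0.22)&(W[...,1]<0.38)&(W[...,2]<0.04)
    p=W[box&(hsv[...,2]<135)&(hsv[...,1]>110)]; print('pad',len(p),np.nanmin(p,0).round(3),np.nanmax(p,0).round(3))
    m=(box&(hsv[...,2]<135)&(hsv[...,1]>110)).astype(np.uint8)
    cv2.imwrite('pics/m_%s.png'%n,cv2.resize(m*255,None,fx=1,fy=1))
    # clamp base: dark
    box=(W[...,0]>0.38)&(W[...,0]<0.78)&(W[...,1]>-0.40)&(W[...,1]<-0.15)
    b=box&(hsv[...,2]<80)&(W[...,2]<0.03); p=W[b][:,:2]; print('base',b.sum(),cv2.minAreaRect(p.astype(np.float32)), np.nanmedian(W[b][:,2]))
    k=box&(hsv[...,2]<40)&(W[...,2]>0.14); p=W[k]; print('wing',k.sum(),p.mean(0).round(3),cv2.minAreaRect(p[:,:2].astype(np.float32)),p[:,2].min(),p[:,2].max())
    k=box&(W[...,2]>0.05); print('clamp high',W[k].min(0),W[k].max(0))
    # riser
    k=(W[...,2]>0.05)&(W[...,2]<0.07)&(W[...,0]>0.5)&(W[...,0]<0.85)&(W[...,1]>0.1)&(W[...,1]<0.5)
    p=W[k]; print('riser',cv2.minAreaRect(p[:,:2].astype(np.float32)))
    for nm,x,y in [('jar',.44,-.49),('tin',.615,-.06),('bottle',.67,.04)]:
        k=(abs(W[...,0]-x)<.07)&(abs(W[...,1]-y)<.06)&(W[...,2]>0.02); print(nm,W[k].min(0).round(3),W[k].max(0).round(3))
E
python3 m.py
```

```text
top
179 252 [125  87  58] [ 13 137 125] [0.587 0.283 0.006]
190 253 [118  84  58] [ 13 130 118] [0.546 0.277 0.017]
pad 346 [ 0.542  0.253 -0.007] [0.645 0.304 0.036]
base 1318 ((0.5850819945335388, -0.2694913148880005), (0.23023809492588043, 0.10508441179990768), 2.157287359237671) 0.012211415739351805
wing 124 [ 0.594 -0.267  0.175] ((0.594430685043335, -0.26789119839668274), (0.033968642354011536, 0.05751781165599823), 39.6251335144043) 0.14190199666049086 0.1977765448216966
clamp high [ 0.56491669 -0.28900704  0.05150049] [ 0.69907259 -0.23808969  0.19777654]
riser ((0.7196124792098999, 0.2689753770828247), (0.22241194546222687, 0.1629868745803833), 89.58238983154297)
jar [ 0.412 -0.515  0.021] [ 0.471 -0.457  0.097]
tin [ 0.603 -0.091  0.021] [ 0.673 -0.021  0.102]
bottle [0.653 0.021 0.023] [0.714 0.085 0.178]
side
190 290 [117  79  45] [ 14 157 117] [0.578 0.268 0.014]
pad 296 [ 0.478  0.223 -0.003] [0.66  0.329 0.035]
base 1676 ((0.5832693576812744, -0.2686269283294678), (0.23791539669036865, 0.11156972497701645), 2.4940409660339355) 0.012254309398667784
wing 314 [ 0.59  -0.271  0.17 ] ((0.5916635394096375, -0.27510061860084534), (0.02570151351392269, 0.06617365032434464), 73.91438293457031) 0.14251905758053285 0.1932672296218626
clamp high [ 0.5622994  -0.29008127  0.05046301] [ 0.70132032 -0.24615651  0.1938218 ]
riser ((0.7176422476768494, 0.27061551809310913), (0.2271876186132431, 0.16585274040699005), 89.26708984375)
jar [ 0.41  -0.518  0.02 ] [ 0.47  -0.459  0.084]
tin [ 0.599 -0.094  0.02 ] [ 0.672 -0.021  0.094]
bottle [0.648 0.019 0.02 ] [0.739 0.081 0.173]
```

```bash
cat >> h.py <<'E'
from scipy.spatial.transform import Rotation as R
def st():
    s=arm.get_state(); Rm=R.from_euler('xyz',s['ee_rot']).as_matrix()
    jaw=np.degrees(np.arctan2(Rm[1,2],Rm[0,2])) # heading of tool z in world
    print('t %.2f tcp %s jaw %.2f tilt %s F %s M %s open %.4f q %s'%(s['time'],s['tcp_pos'].round(4),jaw,Rm[:,0].round(3),s['force'].round(1),s['moment'].round(2),s['opening'],s['q'].round(3)))
    return s,Rm,jaw
def plan(target,jaw_t,n,g=-1,start=None,go=None,prof=None):
    """n rows straight to target; jaw heading target (deg). tool down: turn about tool x by +a changes heading by -a"""
    s,Rm,jaw=st(); p=s['tcp_pos']; d=np.array(target)-p
    dj=jaw_t-jaw
    rows=[];Rc=Rm.copy()
    for i in range(n):
        sh=Rc.T@(d/n)/0.04; t=-dj/n/5
        rows.append([g]+[round(float(x),2) for x in sh]+[round(t,2)])
        Rc=Rc@R.from_euler('x',-dj/n,degrees=True).as_matrix()
    print('dist',np.linalg.norm(d).round(4),'dj',round(dj,1))
    for r in rows: print(r)
E
python3 - <<'E'
from h import *
s,Rm,j=st(); print(Rm.round(3))
plan([0.50,0.28,0.30],j+90,20)
plan([0.50,0.28,0.30],j-90,20)
E
```

```text
t 1.50 tcp [0.1405 0.609  0.2923] jaw -103.00 tilt [-0.  0. -1.] F [ 0.4 -0.4 -0.4] M [ 0.03 -0.03 -0.01] open 0.0871 q [ 1.603  0.385  0.008 -0.    -1.194 -0.259]
[[-0.     0.974 -0.225]
 [ 0.    -0.225 -0.974]
 [-1.    -0.    -0.   ]]
t 1.50 tcp [0.1405 0.609  0.2923] jaw -103.00 tilt [-0.  0. -1.] F [ 0.4 -0.4 -0.4] M [ 0.03 -0.03 -0.01] open 0.0871 q [ 1.603  0.385  0.008 -0.    -1.194 -0.259]
dist 0.4874 dj 90.0
[-1, -0.01, 0.53, 0.3, np.float64(-0.9)]
[-1, -0.01, 0.51, 0.34, np.float64(-0.9)]
[-1, -0.01, 0.48, 0.38, np.float64(-0.9)]
[-1, -0.01, 0.45, 0.42, np.float64(-0.9)]
[-1, -0.01, 0.41, 0.45, np.float64(-0.9)]
[-1, -0.01, 0.38, 0.48, np.float64(-0.9)]
[-1, -0.01, 0.34, 0.51, np.float64(-0.9)]
[-1, -0.01, 0.3, 0.53, np.float64(-0.9)]
[-1, -0.01, 0.25, 0.55, np.float64(-0.9)]
[-1, -0.01, 0.21, 0.57, np.float64(-0.9)]
[-1, -0.01, 0.16, 0.59, np.float64(-0.9)]
[-1, -0.01, 0.12, 0.6, np.float64(-0.9)]
[-1, -0.01, 0.07, 0.61, np.float64(-0.9)]
[-1, -0.01, 0.02, 0.61, np.float64(-0.9)]
[-1, -0.01, -0.03, 0.61, np.float64(-0.9)]
[-1, -0.01, -0.07, 0.6, np.float64(-0.9)]
[-1, -0.0
[... 474 characters left out ...]
-0.01, 0.59, 0.17, np.float64(0.9)]
[-1, -0.01, 0.6, 0.12, np.float64(0.9)]
[-1, -0.01, 0.6, 0.07, np.float64(0.9)]
[-1, -0.01, 0.61, 0.03, np.float64(0.9)]
[-1, -0.01, 0.61, -0.02, np.float64(0.9)]
[-1, -0.01, 0.61, -0.07, np.float64(0.9)]
[-1, -0.01, 0.6, -0.12, np.float64(0.9)]
[-1, -0.01, 0.59, -0.16, np.float64(0.9)]
[-1, -0.01, 0.57, -0.21, np.float64(0.9)]
[-1, -0.01, 0.55, -0.25, np.float64(0.9)]
[-1, -0.01, 0.53, -0.3, np.float64(0.9)]
[-1, -0.01, 0.51, -0.34, np.float64(0.9)]
[-1, -0.01, 0.48, -0.38, np.float64(0.9)]
[-1, -0.01, 0.45, -0.41, np.float64(0.9)]
[-1, -0.01, 0.42, -0.45, np.float64(0.9)]
[-1, -0.01, 0.38, -0.48, np.float64(0.9)]
[-1, -0.01, 0.34, -0.51, np.float64(0.9)]
```

```bash
python3 - <<'E'
from h import *
plan([0.54,0.28,0.28],-90,20)
E
```

```text
t 1.50 tcp [0.1405 0.609  0.2923] jaw -103.00 tilt [-0.  0. -1.] F [ 0.4 -0.4 -0.4] M [ 0.03 -0.03 -0.01] open 0.0871 q [ 1.603  0.385  0.008 -0.    -1.194 -0.259]
dist 0.5177 dj 13.0
[-1, 0.02, 0.58, 0.29, np.float64(-0.13)]
[-1, 0.02, 0.58, 0.29, np.float64(-0.13)]
[-1, 0.02, 0.57, 0.3, np.float64(-0.13)]
[-1, 0.02, 0.57, 0.31, np.float64(-0.13)]
[-1, 0.02, 0.57, 0.31, np.float64(-0.13)]
[-1, 0.02, 0.56, 0.32, np.float64(-0.13)]
[-1, 0.02, 0.56, 0.33, np.float64(-0.13)]
[-1, 0.02, 0.55, 0.33, np.float64(-0.13)]
[-1, 0.02, 0.55, 0.34, np.float64(-0.13)]
[-1, 0.02, 0.55, 0.35, np.float64(-0.13)]
[-1, 0.02, 0.54, 0.35, np.float64(-0.13)]
[-1, 0.02, 0.54, 0.36, np.float64(-0.13)]
[-1, 0.02, 0.53, 0.36, np.float64(-0.13)]
[-1, 0.02, 0.53, 0.37, np.float64(-0.13)]
[-1, 0.02, 0.53, 0.38, np.float64(-0.13)]
[-1, 0.02, 0.52, 0.38, np.float64(-0.13)]
[-1, 0.02, 0.52, 0.39, np.float64(-0.13)]
[-1, 0.02, 0.51, 0.39, np.float64(-0.13)]
[-1, 0.02, 0.51, 0.4, np.float64(-0.13)]
[-1, 0.02, 0.5, 0.41, np.float64(-0.13)]
```

arm_command --rows '[[[-1,0,0.58,0.29,-0.13],[-1,0,0.58,0.29,-0.13],[-1,0,0.57,0.3,-0.13],[-1,0,0.57,0.3,-0.13],[-1,0,0.57,0.31,-0.13],[-1,0,0.56,0.32,-0.13],[-1,0,0.56,0.33,-0.13],[-1,0,0.55,0.33,-0.13],[-1,0,0.55,0.34,-0.13],[-1,0,0.55,0.35,-0.13]]]'

```text
time: 2.5
tcp_pos: [0.346, 0.4419, 0.2923]
ee_rot: [2.858, 1.569, 1.185]
force: [0.4, 0.1, -0.1]
opening: 0.0874
```

arm_command --rows '[[[-1,0.02,0.54,0.35,-0.13],[-1,0.02,0.54,0.36,-0.13],[-1,0.02,0.54,0.36,-0.13],[-1,0.02,0.53,0.37,-0.13],[-1,0.02,0.53,0.37,-0.13],[-1,0.02,0.52,0.38,-0.13],[-1,0.02,0.52,0.38,-0.13],[-1,0.02,0.51,0.39,-0.13],[-1,0.02,0.51,0.4,-0.13],[-1,0.02,0.5,0.4,-0.13]]]'

```text
time: 3.5
tcp_pos: [0.5562, 0.2739, 0.2855]
ee_rot: [2.523, 1.566, 0.969]
force: [-0.3, 1.0, -0.1]
opening: 0.0867
```

```bash
python3 - <<'E'
from h import *
st()
f=grab('wrist','w1.png'); np.savez('w1.npz',**f); st()
E
```

```text
t 3.50 tcp [0.5562 0.2739 0.2855] jaw -89.02 tilt [ 0.003  0.004 -1.   ] F [-0.3  1.  -0.1] M [-0.01 -0.05  0.07] open 0.0867 q [ 7.180e-01  3.790e-01 -1.800e-02 -1.000e-03 -1.169e+00  8.710e-01]
t 3.55 tcp [0.5586 0.2719 0.2851] jaw -89.17 tilt [ 0.004  0.003 -1.   ] F [2.1 0.6 0.8] M [-0.04 -0.33 -0.  ] open 0.0871 q [ 0.713  0.381 -0.016  0.    -1.169  0.872]
```

View pics/w1.png

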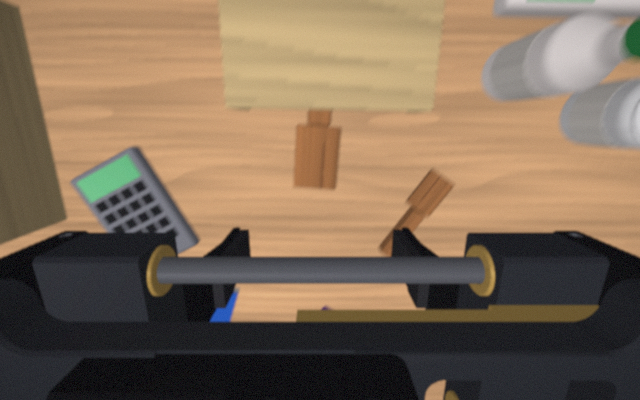

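```bash
python3 - <<'E'
from h import *
f=dict(np.load('w1.npz')); W=cloud(f); im=f['image']; hsv=cv2.cvtColor(im,cv2.COLOR_RGB2HSV)
# saturation/brown segmentation in ROI
roi=np.zeros((400,640),bool); roi[126:200,270:360]=1
print(hsv[150,305],hsv[150,280],im[150,305],im[150,280])
m=roi&(hsv[...,2]<150)
c=max(cv2.findContours(m.astype(np.uint8),0,1)[0],key=cv2.contourArea)
(rx,ry),sz,a=cv2.minAreaRect(c); print(rx,ry,sz,a)
pts=c[:,0,:]; P=np.array([world(f,v,u,0.012)[:2] for u,v in pts],np.float32)
print('world rect',cv2.minAreaRect(P)); 
print('blade z',np.nanmedian(W[m][:,2]), 'counter', np.nanmedian(W[150:180,250:280,2]))
# left/right edges per row
for r in range(128,190,6):
    cc=np.where(m[r])[0]; a=world(f,r,cc.min()-.5,.012); b=world(f,r,cc.max()+.5,.012); print(r,a[:2].round(4),b[:2].round(4))
cc=np.where(m[:,316])[0]; print(world(f,cc.max()+.5,316,.012),world(f,125,316,.012))
# riser edge
for c in (235,300,420):
    col=W[95:120,c]; k=np.where(col[:,2]>0.045)[0]; print('edge',c,col[k.max()].round(3))
for c in (312,319,326):
    print('handle',[W[r,c].round(3).tolist() for r in (112,116,120)])
E
```

```text
[ 13 147 165] [ 13 107 203] [165 112  70] [203 156 118]
334.9621276855469 157.95518493652344 (4.2353196144104, 58.38097381591797) 4.763641834259033
world rect ((0.5830966830253601, 0.25641193985939026), (0.005450552329421043, 0.07407592982053757), 87.13631439208984)
blade z 0.012441120103951292 counter 0.00047004002932996003
128 [0.6208 0.2742] [0.6209 0.2668]
134 [0.6139 0.2554] [0.6139 0.2516]
140 [0.6062 0.2714] [0.6066 0.2526]
146 [0.5988 0.2738] [0.5992 0.2524]
152 [0.5913 0.2749] [0.5917 0.2534]
158 [0.5837 0.276 ] [0.5841 0.2531]
164 [0.576  0.2759] [0.5764 0.2541]
170 [0.5682 0.2758] [0.5687 0.2539]
176 [0.5604 0.2769] [0.5608 0.2549]
182 [0.5525 0.2768] [0.5529 0.256 ]Traceback (most recent call last):
  File "<stdin>", line 14, in <module>
    return umr_minimum(a, axis, None, out, keepdims, initial, where)
ValueError: zero-size array to reduction operation minimum which has no identity
```

```bash
python3 - <<'E'
from h import *
f=dict(np.load('w1.npz')); W=cloud(f); im=f['image']; hsv=cv2.cvtColor(im,cv2.COLOR_RGB2HSV)
roi=np.zeros((400,640),bool); roi[126:200,270:360]=1
m=roi&(hsv[...,2]<182)&(hsv[...,1]>118)
m=cv2.morphologyEx(m.astype(np.uint8),cv2.MORPH_CLOSE,np.ones((5,5)))
c=max(cv2.findContours(m,0,1)[0],key=cv2.contourArea)
P=np.array([world(f,v,u,0.012)[:2] for u,v in c[:,0,:]],np.float32)
print('world rect',cv2.minAreaRect(P))
for r in range(128,192,6):
    cc=np.where(m[r])[0]
    if len(cc): a=world(f,r,cc.min()-.5,.012); b=world(f,r,cc.max()+.5,.012); print(r,a[:2].round(4),b[:2].round(4),((a+b)/2)[1].round(4))
for c in (235,300,420):
    col=W[95:120,c]; k=np.where(col[:,2]>0.045)[0]; print('edge',c,col[k.max()].round(3))
for c in (312,319,326):
    print('handle',[W[r,c].round(3).tolist() for r in (112,116,120)])
E
```

```text
world rect ((0.5843899250030518, 0.27998557686805725), (0.055718470364809036, 0.07985582202672958), 86.81473541259766)
128 [0.6202 0.3065] [0.6212 0.2519] 0.2792
134 [0.6129 0.3065] [0.614  0.2504] 0.2784
140 [0.6056 0.3065] [0.6066 0.2514] 0.2789
146 [0.5982 0.3066] [0.5992 0.2511] 0.2788
152 [0.5906 0.3079] [0.5917 0.2521] 0.28
158 [0.5831 0.3079] [0.5841 0.2531] 0.2805
164 [0.5754 0.3079] [0.5764 0.2528] 0.2804
170 [0.5676 0.3093] [0.5687 0.2526] 0.2809
176 [0.5598 0.3093] [0.5608 0.2536] 0.2815
182 [0.5519 0.3081] [0.5529 0.2547] 0.2814
188 [0.5444 0.2806] [0.5449 0.2557] 0.2681
edge 235 [0.64  0.366 0.061]
edge 300 [0.64  0.297 0.06 ]
edge 420 [0.64  0.17  0.061]
handle [[0.639, 0.286, 0.03], [0.635, 0.286, 0.031], [0.63, 0.286, 0.03]]
handle [[0.639, 0.277, 0.031], [0.635, 0.277, 0.031], [0.63, 0.277, 0.03]]
handle [[0.639, 0.269, 0.031], [0.635, 0.269, 0.031], [0.63, 0.269, 0.03]]
```

```bash
python3 - <<'E'
from h import *
plan([0.568,0.2807,0.0735],-92.7,9)
E
```

```text
t 3.55 tcp [0.5586 0.2719 0.2851] jaw -89.17 tilt [ 0.004  0.003 -1.   ] F [2.1 0.6 0.8] M [-0.04 -0.33 -0.  ] open 0.0871 q [ 0.713  0.381 -0.016  0.    -1.169  0.872]
dist 0.212 dj -3.5
[-1, 0.59, 0.02, -0.02, np.float64(0.08)]
[-1, 0.59, 0.02, -0.02, np.float64(0.08)]
[-1, 0.59, 0.02, -0.02, np.float64(0.08)]
[-1, 0.59, 0.02, -0.02, np.float64(0.08)]
[-1, 0.59, 0.02, -0.02, np.float64(0.08)]
[-1, 0.59, 0.02, -0.02, np.float64(0.08)]
[-1, 0.59, 0.02, -0.02, np.float64(0.08)]
[-1, 0.59, 0.02, -0.02, np.float64(0.08)]
[-1, 0.59, 0.02, -0.02, np.float64(0.08)]
```

arm_command --rows '[[[-1,0.6,0.02,-0.02,0.1],[-1,0.6,0.02,-0.02,0.1],[-1,0.6,0.02,-0.02,0.1],[-1,0.6,0.02,-0.02,0.1],[-1,0.6,0.02,-0.02,0.1],[-1,0.6,0.02,-0.02,0.1],[-1,0.4,0.02,-0.02,0.1],[-1,0.2,0,0,0],[-1,0,0,0,0],[-1,0,0,0,0]]]'

```text
time: 4.55
tcp_pos: [0.5686, 0.2777, 0.1131]
ee_rot: [2.178, 1.56, 0.554]
force: [-0.1, 0.0, 0.5]
opening: 0.087
```

```bash
python3 - <<'E'
from h import *
plan([0.568,0.2807,0.0735],-92.7,4)
E
```

```text
t 4.55 tcp [0.5686 0.2777 0.1131] jaw -93.05 tilt [ 0.009  0.006 -1.   ] F [-0.1  0.   0.5] M [-0.01 -0.01  0.03] open 0.0870 q [ 0.71   0.564 -0.19   0.002 -0.807  0.806]
dist 0.0398 dj 0.3
[-1, 0.25, -0.01, -0.02, np.float64(-0.02)]
[-1, 0.25, -0.01, -0.02, np.float64(-0.02)]
[-1, 0.25, -0.01, -0.02, np.float64(-0.02)]
[-1, 0.25, -0.01, -0.02, np.float64(-0.02)]
```

arm_command --grip_force 15 --rows '[[[-1,0.3,0,-0.02,0],[-1,0.3,-0.01,-0.02,0],[-1,0.25,-0.01,-0.02,0],[-1,0.1,-0.01,-0.02,0],[-1,0,0,0,0],[0,0,0,0,0],[1,0,0,0,0],[1,0,0,0,0],[1,0,0,0,0],[1,0,0,0,0]]]'

```text
time: 5.55
tcp_pos: [0.5693, 0.2827, 0.0755]
ee_rot: [2.21, 1.554, 0.586]
force: [0.5, 0.2, -0.4]
opening: 0.0554
```

```bash
python3 - <<'E'
from h import *
st()
E
```

```text
t 5.55 tcp [0.5693 0.2827 0.0755] jaw -93.00 tilt [ 0.014  0.009 -1.   ] F [ 0.5  0.2 -0.4] M [-0.06  0.04  0.  ] open 0.0554 q [ 0.716  0.614 -0.214  0.003 -0.726  0.8  ]
```

```bash
python3 - <<'E'
from h import *
plan([0.434,0.289,0.0785],-93,8,g=1)
E
```

```text
t 5.55 tcp [0.5693 0.2827 0.0755] jaw -93.00 tilt [ 0.014  0.009 -1.   ] F [ 0.5  0.2 -0.4] M [-0.06  0.04  0.  ] open 0.0554 q [ 0.716  0.614 -0.214  0.003 -0.726  0.8  ]
dist 0.1355 dj 0.0
[1, -0.02, -0.42, 0.0, np.float64(-0.0)]
[1, -0.02, -0.42, 0.0, np.float64(-0.0)]
[1, -0.02, -0.42, 0.0, np.float64(-0.0)]
[1, -0.02, -0.42, 0.0, np.float64(-0.0)]
[1, -0.02, -0.42, 0.0, np.float64(-0.0)]
[1, -0.02, -0.42, 0.0, np.float64(-0.0)]
[1, -0.02, -0.42, 0.0, np.float64(-0.0)]
[1, -0.02, -0.42, 0.0, np.float64(-0.0)]
```

arm_command --rows '[[[1,-0.04,-0.2,0,0],[1,-0.02,-0.4,0,0],[1,-0.02,-0.45,0,0],[1,-0.02,-0.45,0,0],[1,-0.02,-0.45,0,0],[1,-0.02,-0.45,0,0],[1,-0.02,-0.4,0,0],[1,-0.01,-0.2,0,0],[1,0,-0.1,0,0],[1,0,0,0,0]]]'

```text
time: 6.55
tcp_pos: [0.4352, 0.2865, 0.0798]
ee_rot: [2.224, 1.561, 0.598]
force: [-0.4, -0.5, -2.3]
opening: 0.0555
```

```bash
python3 - <<'E'
from h import *
st()
f=grab('wrist','w2.png'); np.savez('w2.npz',**f)
E
```

```text
t 6.55 tcp [0.4352 0.2865 0.0798] jaw -93.16 tilt [ 0.008  0.006 -1.   ] F [-0.4 -0.5 -2.3] M [0.01 0.14 0.04] open 0.0555 q [ 0.895  0.469 -0.504  0.005 -0.589  0.616]
```

View pics/w2.png

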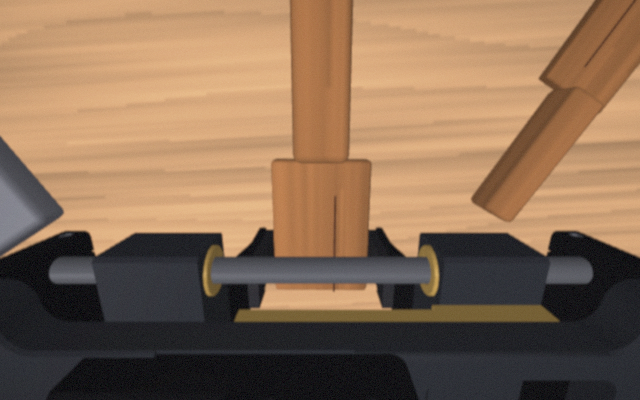

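arm_command --rows '[[[1,0.08,0,0,0],[1,0.06,0,0,0],[1,0,0,0,0],[-1,0,0,0,0],[-1,0,0,0,0],[-1,0,0,0,0],[-1,-0.3,0,0,0],[-1,-0.6,0,0,0],[-1,-0.4,0,0,0],[-1,-0.1,0.2,0,0]]]'

```text
time: 7.6
tcp_pos: [0.4459, 0.2863, 0.1339]
ee_rot: [2.148, 1.559, 0.521]
force: [-0.1, 1.1, -0.1]
opening: 0.0868
```

```bash
python3 - <<'E'
from h import *
st()
f=grab('wrist','w3.png'); np.savez('w3.npz',**f)
plan([0.553,0.280,0.12],-93,8,g=-1)
E
```

```text
t 7.60 tcp [0.4459 0.2863 0.1339] jaw -93.21 tilt [ 0.01   0.006 -1.   ] F [-0.1  1.1 -0.1] M [ 0.01 -0.05 -0.03] open 0.0868 q [ 0.879  0.396 -0.437  0.006 -0.727  0.631]
t 7.65 tcp [0.4476 0.2868 0.1341] jaw -93.23 tilt [ 0.012  0.007 -1.   ] F [ 2.1 -0.1  1.2] M [ 0.07 -0.27  0.  ] open 0.0868 q [ 0.877  0.397 -0.434  0.007 -0.727  0.632]
dist 0.1065 dj 0.2
[-1, 0.05, 0.33, 0.0, np.float64(-0.01)]
[-1, 0.05, 0.33, 0.0, np.float64(-0.01)]
[-1, 0.05, 0.33, 0.0, np.float64(-0.01)]
[-1, 0.05, 0.33, 0.0, np.float64(-0.01)]
[-1, 0.05, 0.33, 0.0, np.float64(-0.01)]
[-1, 0.05, 0.33, 0.0, np.float64(-0.01)]
[-1, 0.05, 0.33, 0.0, np.float64(-0.01)]
[-1, 0.05, 0.33, 0.0, np.float64(-0.01)]
```

View pics/w3.png

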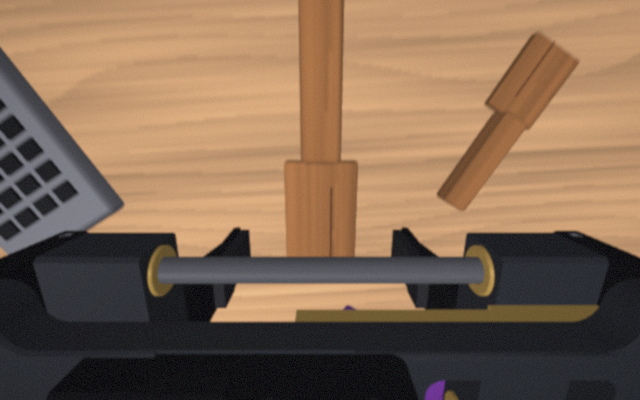

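```bash
python3 - <<'E'
from h import *
f=dict(np.load('w3.npz')); W=cloud(f); im=f['image']; hsv=cv2.cvtColor(im,cv2.COLOR_RGB2HSV)
a=world(f,161.5,288,.012);b=world(f,161.5,356,.012); print('shoulder',a.round(4),b.round(4))
m=(hsv[...,2]<190)&(hsv[...,1]>118)
for r in (5,40,80,120,150):
    cc=np.where(m[r,270:370])[0]+270; k=W[r,320]; 
    a=world(f,r,cc.min()-.5,.03);b=world(f,r,cc.max()+.5,.03); print(r,cc.min(),cc.max(),a.round(4),b.round(4),((a+b)/2)[:2].round(4),k.round(3))
E
```

```text
shoulder [0.4912 0.3082 0.012 ] [0.4885 0.2572 0.012 ]
5 299 343 [0.5872 0.2916 0.03  ] [0.5857 0.2645 0.03  ] [0.5864 0.278 ] [0.586 0.279 0.031]
40 299 342 [0.5682 0.293  0.03  ] [0.5667 0.2657 0.03  ] [0.5674 0.2794] [0.568 0.28  0.029]
80 300 341 [0.5451 0.2941 0.03  ] [0.5436 0.2672 0.03  ] [0.5443 0.2807] [0.544 0.281 0.031]
120 301 341 [0.5204 0.2953 0.03  ] [0.5189 0.2681 0.03  ] [0.5196 0.2817] [0.52  0.282 0.03 ]
150 301 340 [0.5007 0.2967 0.03  ] [0.4992 0.2695 0.03  ] [0.5    0.2831] [0.5   0.283 0.031]
```

arm_command --rows '[[[-1,0.05,0.33,0,0],[-1,0.05,0.4,0,0],[-1,0.05,0.4,0,0],[-1,0.05,0.4,0,0],[-1,0.05,0.4,0,0],[-1,0.05,0.35,0,0],[-1,0.1,0.2,0,0],[-1,0.1,0,0,0],[-1,0.1,0,0,0],[-1,0,0,0,0]]]'

```text
time: 8.65
tcp_pos: [0.5551, 0.2773, 0.1011]
ee_rot: [1.588, 1.567, -0.042]
force: [-0.2, -0.4, 0.2]
opening: 0.0868
```

```bash
python3 - <<'E'
from h import *
plan([0.555,0.280,0.074],-93.4,4,g=-1)
E
```

```text
t 8.65 tcp [0.5551 0.2773 0.1011] jaw -93.43 tilt [ 0.004 -0.    -1.   ] F [-0.2 -0.4  0.2] M [-0.05  0.05 -0.01] open 0.0868 q [ 0.725  0.565 -0.228  0.004 -0.776  0.784]
dist 0.0272 dj 0.0
[-1, 0.17, -0.0, -0.02, np.float64(-0.0)]
[-1, 0.17, -0.0, -0.02, np.float64(-0.0)]
[-1, 0.17, -0.0, -0.02, np.float64(-0.0)]
[-1, 0.17, -0.0, -0.02, np.float64(-0.0)]
```

arm_command --grip_force 30 --rows '[[[-1,0.2,0,-0.02,0],[-1,0.2,0,-0.02,0],[-1,0.2,0,-0.02,0],[-1,0.08,0,-0.02,0],[0,0,0,0,0],[1,0,0,0,0],[1,0,0,0,0],[1,0,0,0,0],[1,0,0,0,0],[1,0,0,0,0]]]'

```text
time: 9.65
tcp_pos: [0.5541, 0.2817, 0.0725]
ee_rot: [1.735, 1.566, 0.107]
force: [0.1, 0.4, 0.5]
opening: 0.0467
```

```bash
python3 - <<'E'
from h import *
plan([0.50,0.2,0.22],-150,10,g=1)
E
```

```text
t 9.65 tcp [0.5541 0.2817 0.0725] jaw -93.28 tilt [ 0.004  0.    -1.   ] F [0.1 0.4 0.5] M [0.01 0.01 0.01] open 0.0467 q [ 0.731  0.604 -0.246  0.004 -0.718  0.779]
dist 0.1771 dj -56.7
[1, -0.37, -0.12, 0.21, np.float64(1.13)]
[1, -0.37, -0.1, 0.22, np.float64(1.13)]
[1, -0.37, -0.08, 0.23, np.float64(1.13)]
[1, -0.37, -0.05, 0.24, np.float64(1.13)]
[1, -0.37, -0.03, 0.24, np.float64(1.13)]
[1, -0.37, -0.01, 0.24, np.float64(1.13)]
[1, -0.37, 0.02, 0.24, np.float64(1.13)]
[1, -0.37, 0.04, 0.24, np.float64(1.13)]
[1, -0.37, 0.06, 0.24, np.float64(1.13)]
[1, -0.37, 0.09, 0.23, np.float64(1.13)]
```

arm_command --rows '[[[1,0,0,0,0],[1,0,0,0,0],[1,0,0,0,0],[1,-0.1,0,0,0],[1,-0.3,0,0,0],[1,-0.6,0,0,0],[1,-0.8,-0.1,0,0],[1,-0.8,-0.2,0.1,0.3],[1,-0.8,-0.2,0.2,0.6],[1,-0.6,-0.2,0.3,0.9]]]'

```text
time: 10.65
tcp_pos: [0.5213, 0.2592, 0.2367]
ee_rot: [-0.289, 1.565, -2.08]
force: [0.6, 0.1, -1.6]
opening: 0.0275
```

```bash
python3 - <<'E'
from h import *
f=grab('wrist','w4.png'); np.savez('w4.npz',**f)
plan([0.43,-0.25,0.275],-273,35,g=1)
E
```

```text
t 10.70 tcp [0.5212 0.2583 0.2413] jaw -102.78 tilt [ 0.002 -0.002 -1.   ] F [-1.3 -0.9  1. ] M [-0.16  0.05  0.03] open 0.0280 q [ 0.74   0.352 -0.178  0.003 -1.041  0.607]
dist 0.5175 dj -170.2
[1, -0.02, 0.02, 0.37, np.float64(0.97)]
[1, -0.02, 0.05, 0.37, np.float64(0.97)]
[1, -0.02, 0.08, 0.36, np.float64(0.97)]
[1, -0.02, 0.11, 0.35, np.float64(0.97)]
[1, -0.02, 0.14, 0.34, np.float64(0.97)]
[1, -0.02, 0.17, 0.33, np.float64(0.97)]
[1, -0.02, 0.19, 0.31, np.float64(0.97)]
[1, -0.02, 0.22, 0.3, np.float64(0.97)]
[1, -0.02, 0.24, 0.28, np.float64(0.97)]
[1, -0.02, 0.27, 0.25, np.float64(0.97)]
[1, -0.02, 0.29, 0.23, np.float64(0.97)]
[1, -0.02, 0.31, 0.21, np.float64(0.97)]
[1, -0.02, 0.32, 0.18, np.float64(0.97)]
[1, -0.02, 0.34, 0.15, np.float64(0.97)]
[1, -0.02, 0.35, 0.12, np.float64(0.97)]
[1, -0.02, 0.36, 0.09, np.float64(0.97)]
[1, -0.02, 0.36, 0.06, np.float64(0.97)]
[1, -0.02, 0.37, 0.03, np.float64(0.97)]
[1, -0.02, 0.37, -0.0, np.float64(0.97)]
[1, -0.02, 0.37, -0.03, np.float64(0.97)]
[1, -0.02, 0.36, -0.06, np.float64(0.97)]
[1, -0.02, 0.36, -0.09, np.float64(0.97)]
[1, -0.02, 0.35, -0.12, np.float64(0.97)]
[1, -0.02, 0.34, -0.15, np.float64(0.97)]
[1, -0.02, 0.32, -0.18, np.float64(0.97)]
[1, -0.02, 0.31, -0.21, np.float64(0.97)]
[1, -0.02, 0.29, -0.23, np.float64(0.97)]
[1, -0.02, 0.27, -0.26, np.float64(0.97)]
[1, -0.02, 0.24, -0.28, np.float64(0.97)]
[1, -0.02, 0.22, -0.3, np.float64(0.97)]
[1, -0.02, 0.19, -0.31, np.float64(0.97)]
[1, -0.02, 0.17, -0.33, np.float64(0.97)]
[1, -0.02, 0.14, -0.34, np.float64(0.97)]
[1, -0.02, 0.11, -0.35, np.float64(0.97)]
[1, -0.02, 0.08, -0.36, np.float64(0.97)]
```

View pics/w4.png

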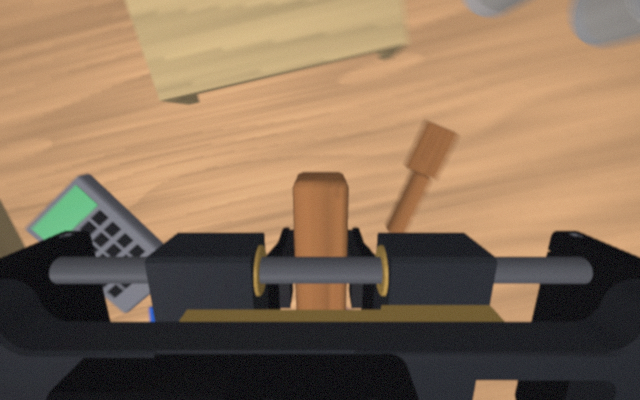

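arm_command --rows '[[[1,-0.05,0.02,0.37,0.95],[1,-0.05,0.05,0.37,0.95],[1,-0.03,0.08,0.36,0.95],[1,-0.03,0.11,0.35,0.95],[1,-0.03,0.14,0.34,0.95],[1,-0.02,0.17,0.33,0.95],[1,-0.02,0.19,0.31,0.95],[1,-0.02,0.22,0.3,0.95],[1,-0.02,0.24,0.28,0.95],[1,-0.02,0.27,0.25,0.95]]]'

```text
time: 11.7
tcp_pos: [0.4914, 0.1078, 0.2625]
ee_rot: [-3.107, 1.558, 0.525]
force: [0.4, -0.4, -1.8]
opening: 0.0276
```

arm_command --rows '[[[1,-0.02,0.29,0.23,0.95],[1,-0.02,0.31,0.21,0.95],[1,-0.02,0.32,0.18,0.95],[1,-0.02,0.34,0.15,0.95],[1,-0.02,0.35,0.12,0.95],[1,-0.02,0.36,0.09,0.95],[1,-0.02,0.36,0.06,0.95],[1,-0.02,0.37,0.03,0.95],[1,-0.02,0.37,0,0.95],[1,-0.02,0.37,-0.03,0.95]]]'

```text
time: 12.7
tcp_pos: [0.4579, -0.0449, 0.2751]
ee_rot: [-2.215, 1.554, 0.555]
force: [0.3, 0.6, -2.2]
opening: 0.0276
```

```bash
python3 - <<'E'
from h import *
s,R_,j=st()
plan([0.42,-0.268,0.26],-267.6 if j<0 else 92.4,13,g=1)
E
```

```text
t 12.70 tcp [ 0.4579 -0.0449  0.2751] jaw 158.74 tilt [ 0.015  0.009 -1.   ] F [ 0.3  0.6 -2.2] M [ 0.01 -0.04 -0.03] open 0.0276 q [ 0.254  0.11  -0.409 -0.006 -1.035 -0.622]
t 12.70 tcp [ 0.4579 -0.0449  0.2751] jaw 158.74 tilt [ 0.015  0.009 -1.   ] F [ 0.3  0.6 -2.2] M [ 0.01 -0.04 -0.03] open 0.0276 q [ 0.254  0.11  -0.409 -0.006 -1.035 -0.622]
dist 0.2268 dj -66.3
[1, 0.02, 0.43, -0.09, np.float64(1.02)]
[1, 0.02, 0.42, -0.13, np.float64(1.02)]
[1, 0.02, 0.4, -0.16, np.float64(1.02)]
[1, 0.02, 0.39, -0.2, np.float64(1.02)]
[1, 0.02, 0.37, -0.23, np.float64(1.02)]
[1, 0.02, 0.35, -0.26, np.float64(1.02)]
[1, 0.02, 0.32, -0.29, np.float64(1.02)]
[1, 0.02, 0.3, -0.32, np.float64(1.02)]
[1, 0.02, 0.27, -0.35, np.float64(1.02)]
[1, 0.02, 0.23, -0.37, np.float64(1.02)]
[1, 0.02, 0.2, -0.39, np.float64(1.02)]
[1, 0.02, 0.17, -0.4, np.float64(1.02)]
[1, 0.02, 0.13, -0.42, np.float64(1.02)]
```

arm_command --rows '[[[1,0.02,0.43,-0.09,1],[1,0.02,0.42,-0.13,1],[1,0.02,0.4,-0.16,1],[1,0.02,0.39,-0.2,1],[1,0.02,0.37,-0.23,1],[1,0.02,0.35,-0.26,1],[1,0.02,0.32,-0.29,1],[1,0.02,0.3,-0.32,1],[1,0.02,0.27,-0.35,1],[1,0.02,0.2,-0.3,1]]]'

```text
time: 13.7
tcp_pos: [0.4217, -0.2205, 0.2706]
ee_rot: [-1.35, 1.549, 0.515]
force: [-0.1, -0.3, -2.0]
opening: 0.028
```

```bash
python3 - <<'E'
from h import *
plan([0.42,-0.27,0.20],92.4,6,g=1)
for n in ('top','side'):
    f=grab(n,n+'2.png'); np.savez(n+'2.npz',**f)
a=cv2.imread('pics/top2.png'); b=cv2.imread('pics/side2.png')
cv2.imwrite('pics/ts2.png',np.hstack([cv2.resize(a[120:260,360:460],None,fx=4,fy=4,interpolation=cv2.INTER_CUBIC),cv2.resize(b[170:310,340:440],None,fx=4,fy=4,interpolation=cv2.INTER_CUBIC)]))
E
```

```text
t 13.70 tcp [ 0.4217 -0.2205  0.2706] jaw 106.82 tilt [ 0.019  0.011 -1.   ] F [-0.1 -0.3 -2. ] M [ 0.05 -0.06 -0.02] open 0.0280 q [-0.146  0.144 -0.378 -0.016 -1.032 -1.123]
dist 0.0862 dj -14.4
[1, 0.29, 0.07, -0.2, np.float64(0.48)]
[1, 0.29, 0.06, -0.2, np.float64(0.48)]
[1, 0.29, 0.06, -0.2, np.float64(0.48)]
[1, 0.29, 0.05, -0.2, np.float64(0.48)]
[1, 0.29, 0.04, -0.21, np.float64(0.48)]
[1, 0.29, 0.03, -0.21, np.float64(0.48)]
```

View pics/ts2.png

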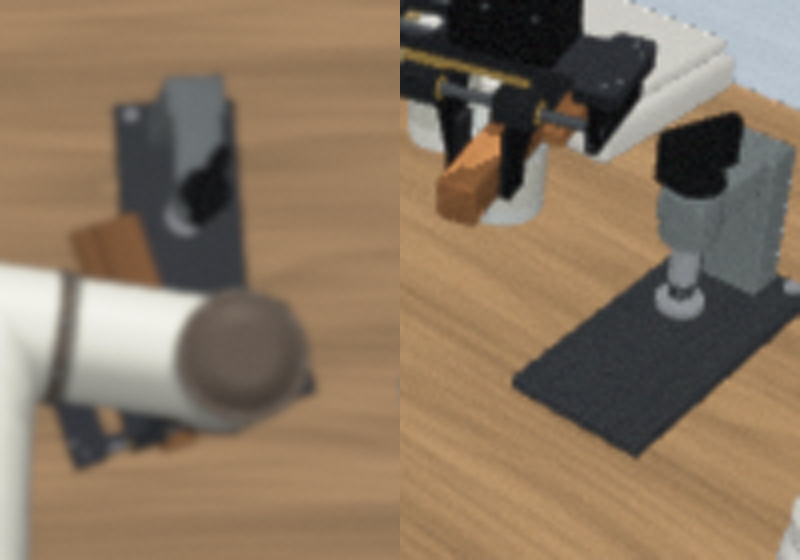

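```bash
python3 - <<'E'
from h import *
for n in ('top','side'):
    f=dict(np.load(n+'0.npz')); W=cloud(f); hsv=cv2.cvtColor(f['image'],cv2.COLOR_RGB2HSV)
    g=f['image'].astype(int)
    V=hsv[...,2].astype(int)
    roi=(W[...,0]>0.42)&(W[...,0]<0.74)&(W[...,1]>-0.36)&(W[...,1]<-0.18)
    base=roi&(V<75)&(W[...,2]<.03); base=cv2.morphologyEx(base.astype(np.uint8),cv2.MORPH_OPEN,np.ones((3,3)))
    c=max(cv2.findContours(base,0,1)[0],key=cv2.contourArea)
    h=np.array([world(f,v,u,.012)[:2] for u,v in c[:,0]],np.float32)
    (cx,cy),sz,a=cv2.minAreaRect(h); print(n,'base',cx,cy,sz,a); print(cv2.boxPoints(((cx,cy),sz,a)).round(3).tolist())
    # y extents by x bins
    for x in np.arange(.48,.70,.03):
        q=np.array([world(f,v,u,.012)[:2] for v,u in np.argwhere(base)]); q=q[abs(q[:,0]-x)<.008]; print(round(x,2),q[:,1].min().round(4),q[:,1].max().round(4),end='; ')
    print()
    wing=roi&(V<38)&(W[...,2]>.15); 
    for z0 in (.191,):
        p=np.array([world(f,v,u,z0)[:2] for v,u in np.argwhere(wing)],np.float32)
        print('wing',len(p),p.mean(0),cv2.minAreaRect(p)); C=np.cov(p.T); w,vv=np.linalg.eigh(C); print(np.sqrt(w),np.degrees(np.arctan2(vv[1,1],vv[0,1])))
    t=W[wing]; t=t[t[:,2]>.183]; C=np.cov(t[:,:2].T); w,vv=np.linalg.eigh(C); print('toponly',len(t),t.mean(0),np.sqrt(w),np.degrees(np.arctan2(vv[1,1],vv[0,1])))
E
```

```text
top base 0.5783583521842957 -0.26939329504966736 (0.2152959406375885, 0.1018114686012268) 2.2256953716278076
[[0.4690000116825104, -0.22300000488758087], [0.4729999899864197, -0.3240000009536743], [0.6880000233650208, -0.3160000145435333], [0.6840000152587891, -0.21400000154972076]]
0.48 -0.3229 -0.2229; 0.51 -0.3202 -0.2237; 0.54 -0.3213 -0.2209; 0.57 -0.3186 -0.2216; 0.6 -0.3194 -0.2187; 0.63 -0.3168 -0.2162; 0.66 -0.2602 -0.2166; 0.69 -0.239 -0.2174; 
wing 99 [ 0.59136903 -0.26478672] ((0.5934950113296509, -0.26768940687179565), (0.02840881049633026, 0.06008201837539673), 47.72182083129883)
[0.00624186 0.01583274] 156.2246488157546
toponly 73 [ 0.59240629 -0.26616178  0.19020454] [0.00381697 0.0173074 ] 159.07996651497683
side base 0.5798509120941162 -0.2699818015098572 (0.24159619212150574, 0.11215417087078094) 2.1988770961761475
[[0.4569999873638153, -0.21899999678134918], [0.460999995470047, -0.3310000002384186], [0.703000009059906, -0.32100000977516174], [0.6980000138282776, -0.20900000631809235]]
0.48 -0.329 -0.2184; 0.51 -0.3285 -0.217; 0.54 -0.3274 -0.2158; 0.57 -0.3249 -0.2143; 0.6 -0.3243 -0.2137; 0.63 -0.3236 -0.2124; 0.66 -0.3214 -0.2442; 0.69 -0.3202 -0.2845; 
wing 269 [ 0.5670104  -0.28526244] ((0.5670198202133179, -0.2849937975406647), (0.09838314354419708, 0.05070863291621208), 32.72003936767578)
[0.01240324 0.02475949] -166.3086474279061
toponly 83 [ 0.59186452 -0.26928717  0.18834918] [0.00272185 0.01808628] 160.7026591557171
```

arm_command --rows '[[[1,0.2,0.07,-0.2,0.5],[1,0.2,0.06,-0.2,0.5],[1,0.25,0.06,-0.2,0.5],[1,0.3,0.05,-0.2,0.5],[1,0.3,0.04,-0.2,0.4],[1,0.2,0.03,-0.1,0.2],[1,0.1,0,0,0],[1,0,0,0,0],[1,0,0,0,0],[1,0,0,0,0]]]'

```text
time: 14.8
tcp_pos: [0.4187, -0.2657, 0.2019]
ee_rot: [-0.91, 1.548, 0.721]
force: [-0.5, 2.2, -0.3]
opening: 0.0303
```

```bash
python3 - <<'E'
from h import *
plan([0.421,-0.275,0.089],92.3,6,g=1)
f=grab('side','side3.png')
b=cv2.imread('pics/side3.png')
cv2.imwrite('pics/s3z.png',cv2.resize(b[150:350,280:480],None,fx=3,fy=3,interpolation=cv2.INTER_CUBIC))
E
```

```text
t 14.80 tcp [ 0.4187 -0.2657  0.2019] jaw 93.45 tilt [ 0.017  0.015 -1.   ] F [-0.5  2.2 -0.3] M [ 0.58 -0.02  0.3 ] open 0.0303 q [-0.247  0.255 -0.426 -0.024 -0.877 -1.249]
dist 0.1133 dj -1.2
[1, 0.47, 0.0, -0.05, np.float64(0.04)]
[1, 0.47, 0.0, -0.05, np.float64(0.04)]
[1, 0.47, 0.0, -0.05, np.float64(0.04)]
[1, 0.47, 0.0, -0.05, np.float64(0.04)]
[1, 0.47, 0.0, -0.05, np.float64(0.04)]
[1, 0.47, 0.0, -0.05, np.float64(0.04)]
```

View pics/s3z.png

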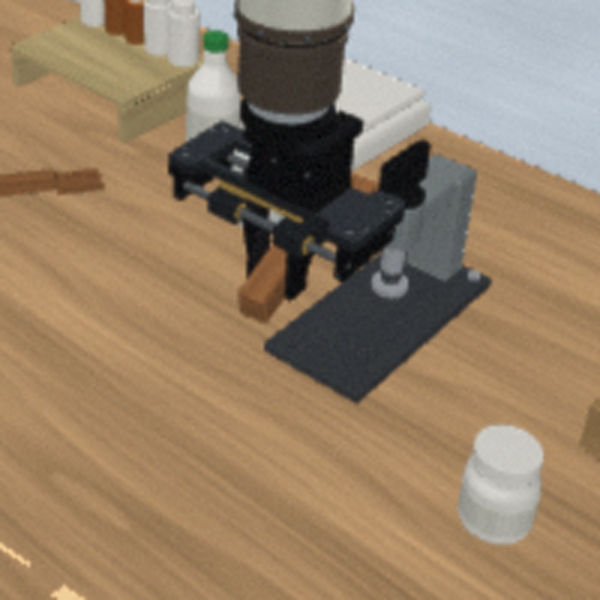

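arm_command --rows '[[[1,0,0.2,0,0],[1,0,0.3,0,0],[1,0,0.2,0,0],[1,0,0.1,0,0],[1,0,0,0,0],[1,0,0,0,0],[1,0,0,0,0],[1,0,0,0,0],[1,0,0,0,0],[1,0,0,0,0]]]'

```text
time: 15.85
tcp_pos: [0.3838, -0.2686, 0.2022]
ee_rot: [-1.027, 1.548, 0.6]
force: [0.4, -0.7, -1.5]
opening: 0.0296
```

```bash
python3 - <<'E'
from h import *
st()
f=grab('side','side4.png'); np.savez('side4.npz',**f);W=cloud(f)
g=grab('top','top4.png'); np.savez('top4.npz',**g)
a=cv2.imread('pics/top4.png'); b=cv2.imread('pics/side4.png')
cv2.imwrite('pics/ts4.png',np.hstack([cv2.resize(a[120:260,360:460],None,fx=4,fy=4,interpolation=cv2.INTER_CUBIC),cv2.resize(b[170:310,340:440],None,fx=4,fy=4,interpolation=cv2.INTER_CUBIC)]))
for f in (f,g):
    W=cloud(f); hsv=cv2.cvtColor(f['image'],cv2.COLOR_RGB2HSV); V=hsv[...,2]
    k=(V<38)&(W[...,2]>.183)&(abs(W[...,0]-.592)<.04)&(abs(W[...,1]+.268)<.04)&(W[...,2]<.2)
    t=W[k]; C=np.cov(t[:,:2].T); w,vv=np.linalg.eigh(C); print('wing',len(t),t.mean(0),np.sqrt(w),np.degrees(np.arctan2(vv[1,1],vv[0,1])))
E
```

```text
t 15.85 tcp [ 0.3838 -0.2686  0.2022] jaw 93.25 tilt [ 0.019  0.013 -1.   ] F [ 0.4 -0.7 -1.5] M [-0.   -0.05 -0.09] open 0.0296 q [-0.272  0.21  -0.489 -0.023 -0.857 -1.227]
wing 69 [ 0.59056883 -0.27042603  0.18937053] [0.00304925 0.01818306] 179.89049887149585
wing 68 [ 0.5910976  -0.26673478  0.19103986] [0.00363443 0.01660978] -178.39572930376656
```

View pics/ts4.png

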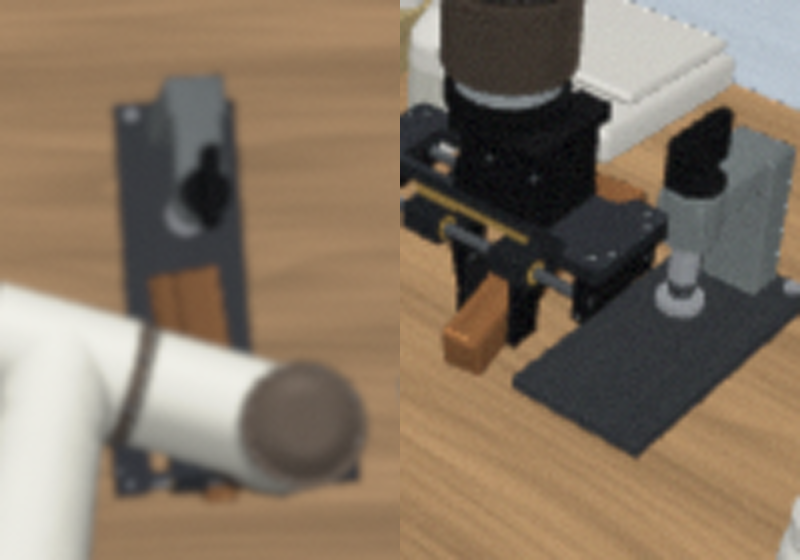

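```bash
python3 - <<'E'
from h import *
f=dict(np.load('top4.npz')); W=cloud(f); hsv=cv2.cvtColor(f['image'],cv2.COLOR_RGB2HSV)
k=(W[...,2]>.11)&(W[...,2]<.19)&(hsv[...,1]>110)&(W[...,0]<.56)&(W[...,0]>.40)&(abs(W[...,1]+.27)<.06)
n,l,s,c=cv2.connectedComponentsWithStats(k.astype(np.uint8)); i=1+np.argmax(s[1:,4]); m=l==i
t=W[m]; print(len(t),t.min(0),t.max(0),np.median(t[:,2]))
zz=np.median(t[:,2])
p=np.array([world(f,v,u,zz)[:2] for v,u in np.argwhere(m)])
for r in np.unique(np.argwhere(m)[:,0]):
    cc=np.where(m[r])[0]; a=world(f,r,cc.min()-.5,zz);b=world(f,r,cc.max()+.5,zz); print(r,cc.min(),cc.max(),((a+b)/2)[:2].round(4),(a-b)[1].round(4),W[r,cc.min()+4:cc.max()-3,2].mean().round(3))
E
```

```text
250 [ 0.47340576 -0.28050548  0.1517188 ] [ 0.52961792 -0.22020538  0.17866845] 0.16395326768014318
187 411 413 [ 0.5291 -0.2679] 0.0098 nan
188 405 413 [ 0.5259 -0.258 ] 0.0294 0.163
189 399 413 [ 0.5227 -0.2481] 0.049 0.168
190 398 413 [ 0.5194 -0.2464] 0.0523 nan
191 398 414 [ 0.5161 -0.2479] 0.0555 0.166
192 398 414 [ 0.5128 -0.2478] 0.0555 0.169
193 398 414 [ 0.5095 -0.2477] 0.0555 0.166
194 398 414 [ 0.5062 -0.2477] 0.0555 0.163
195 398 414 [ 0.5029 -0.2476] 0.0555 0.164
196 398 414 [ 0.4996 -0.2475] 0.0555 0.163
197 399 415 [ 0.4962 -0.2506] 0.0554 0.164
198 399 415 [ 0.493  -0.2505] 0.0554 0.162
199 399 415 [ 0.4897 -0.2505] 0.0554 0.163
200 399 415 [ 0.4864 -0.2504] 0.0554 0.161
201 401 415 [ 0.483  -0.2535] 0.0489 0.16
202 405 415 [ 0.4797 -0.2599] 0.0358 0.157
203 409 415 [ 0.4763 -0.2664] 0.0228 nan
204 412 416 [ 0.473  -0.2728] 0.0163 nan<stdin>:9: RuntimeWarning: Mean of empty slice.
  ret = ret.dtype.type(ret / rcount)
```

```bash
python3 - <<'E'
from h import *
plan([0.40,0.0,0.20],92,9,g=1)
E
```

```text
t 15.95 tcp [ 0.3837 -0.2686  0.2022] jaw 93.24 tilt [ 0.019  0.013 -1.   ] F [-1.   0.3 -1.2] M [ 0.04 -0.07  0.01] open 0.0291 q [-0.272  0.21  -0.489 -0.023 -0.857 -1.227]
dist 0.2691 dj -1.2
[1, 0.02, -0.09, 0.74, np.float64(0.03)]
[1, 0.02, -0.09, 0.74, np.float64(0.03)]
[1, 0.02, -0.08, 0.74, np.float64(0.03)]
[1, 0.02, -0.08, 0.74, np.float64(0.03)]
[1, 0.02, -0.08, 0.74, np.float64(0.03)]
[1, 0.02, -0.08, 0.74, np.float64(0.03)]
[1, 0.02, -0.08, 0.74, np.float64(0.03)]
[1, 0.02, -0.07, 0.74, np.float64(0.03)]
[1, 0.02, -0.07, 0.74, np.float64(0.03)]
```

arm_command --rows '[[[1,0,-0.05,0.3,0],[1,0,-0.08,0.6,0],[1,0,-0.08,0.8,0],[1,0,-0.08,0.9,0],[1,0,-0.08,0.9,0],[1,0,-0.08,0.9,0],[1,0,-0.08,0.8,0],[1,0.1,-0.05,0.6,0],[1,0.2,-0.05,0.4,0],[1,0.4,0,0.15,0]]]'

```text
time: 16.95
tcp_pos: [0.3969, 0.0007, 0.1798]
ee_rot: [-1.102, 1.537, 0.524]
force: [0.5, 0.4, -1.7]
opening: 0.0289
```

arm_command --rows '[[[1,0.5,0,0,0],[1,0.6,0,0,0],[1,0.4,0,0,0],[1,0.2,0,0,0],[1,0,0,0,0],[1,0,0,0,0],[1,0,0,0,0],[1,0,0,0,0],[1,0,0,0,0],[1,0,0,0,0]]]'

```text
time: 17.95
tcp_pos: [0.3994, 0.0069, 0.1124]
ee_rot: [-1.121, 1.53, 0.512]
force: [-0.7, 0.0, -1.1]
opening: 0.0291
```

```bash
python3 - <<'E'
from h import *
st()
f=grab('side','side5.png')
b=cv2.imread('pics/side5.png')
cv2.imwrite('pics/s5z.png',cv2.resize(b[150:350,180:400],None,fx=3,fy=3,interpolation=cv2.INTER_CUBIC))
E
```

```text
t 17.95 tcp [0.3994 0.0069 0.1124] jaw 93.58 tilt [ 0.036  0.02  -0.999] F [-0.7  0.  -1.1] M [0.09 0.04 0.  ] open 0.0291 q [ 0.426  0.244 -0.775 -0.007 -0.511 -1.929]
```

View pics/s5z.png

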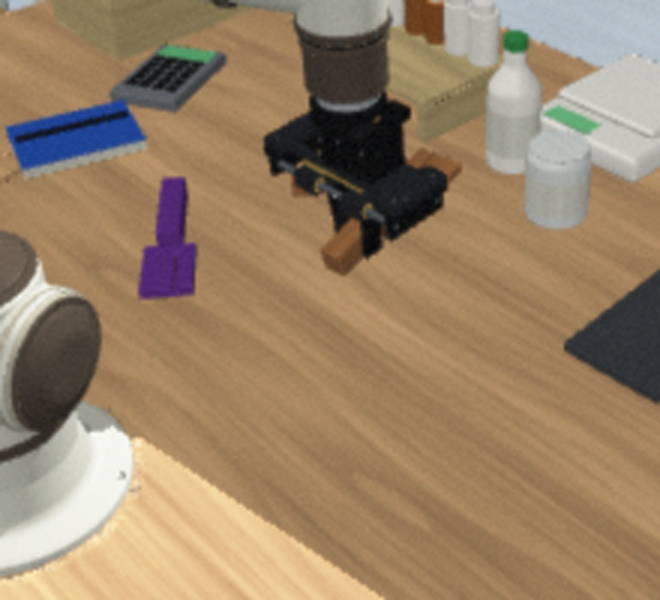

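arm_command --rows '[[[1,0.1,0,0,0],[1,0.2,0,0,0],[1,0.2,0,0,0],[1,0.1,0,0,0],[1,0.05,0,0,0],[1,0,0,0,0],[1,0,0,0,0],[1,0,0,0,0],[1,0,0,0,0],[1,0,0,0,0]]]'

```text
time: 19.0
tcp_pos: [0.4006, 0.0074, 0.0839]
ee_rot: [-1.123, 1.53, 0.51]
force: [-0.7, -0.4, -1.0]
opening: 0.0291
```

```bash
python3 - <<'E'
from h import *
st()
E
```

```text
t 19.00 tcp [0.4006 0.0074 0.0839] jaw 93.58 tilt [ 0.035  0.02  -0.999] F [-0.7 -0.4 -1. ] M [ 0.   -0.01  0.09] open 0.0291 q [ 0.426  0.309 -0.801 -0.008 -0.421 -1.928]
```

arm_command --grip_force 4 --rows '[[[1,0.06,0,0,0],[1,0.06,0,0,0],[1,0.06,0,0,0],[1,0.06,0,0,0],[1,0.03,0,0,0],[1,0,0,0,0],[0.4,0,0,0,0],[0.4,0,0,0,0],[0,-0.05,0,0,0],[-1,-0.1,0,0,0]]]'

```text
time: 20.0
tcp_pos: [0.4015, 0.0078, 0.079]
ee_rot: [-1.132, 1.529, 0.501]
force: [-0.8, 0.4, -0.5]
opening: 0.0375
```

arm_command --rows '[[[-1,-0.1,0,0,0],[-1,-0.3,0,0,0],[-1,-0.5,0,0,0],[-1,-0.5,0,0,0],[-1,-0.4,0,0,0],[-1,-0.2,0,0,0],[-1,-0.1,0,0,0],[-1,0,0,0,0],[-1,0,0,0,0],[-1,0,0,0,0]]]'

```text
time: 21.0
tcp_pos: [0.3976, 0.0056, 0.1673]
ee_rot: [-1.128, 1.528, 0.505]
force: [-0.0, 0.2, 0.3]
opening: 0.0867
```

```bash
python3 - <<'E'
from h import *
st()
f=grab('wrist','w6.png'); np.savez('w6.npz',**f)
f=grab('side','side6.png'); np.savez('side6.npz',**f)
a=cv2.imread('pics/w6.png');b=cv2.imread('pics/side6.png')
cv2.imwrite('pics/s6z.png',np.hstack([cv2.resize(a,(480,300)),cv2.resize(b[150:300,200:360],(320,300),interpolation=cv2.INTER_CUBIC)]))
E
```

```text
t 21.00 tcp [0.3976 0.0056 0.1673] jaw 93.57 tilt [ 0.038  0.021 -0.999] F [-0.   0.2  0.3] M [-0.01 -0.07  0.01] open 0.0867 q [ 0.425  0.134 -0.713 -0.005 -0.681 -1.93 ]
```

View pics/s6z.png

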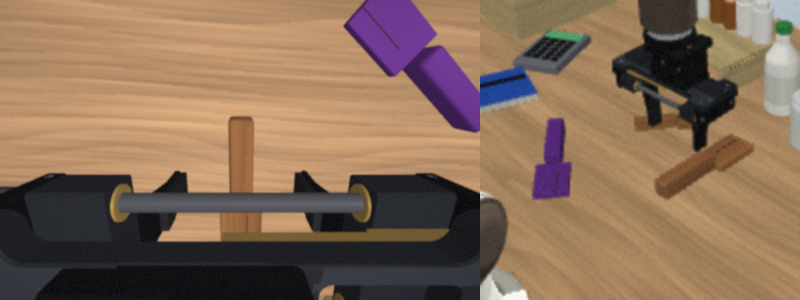

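```bash
python3 - <<'E'
from h import *
f=dict(np.load('w6.npz')); W=cloud(f); hsv=cv2.cvtColor(f['image'],cv2.COLOR_RGB2HSV)
m=(W[...,2]>.022)&(W[...,2]<.036)&(abs(W[...,1])<.05); m[:, :285]=0; m[:,360:]=0;m[240:]=0
t=W[m];print(len(t),t.min(0),t.max(0))
for r in range(158,235,10):
    cc=np.where(m[r])[0]; 
    if len(cc): a=world(f,r,cc.min()-.5,.03);b=world(f,r,cc.max()+.5,.03); print(r,cc.min(),cc.max(),((a+b)/2)[:2].round(4),(a-b)[1].round(4))
f=dict(np.load('side6.npz')); W=cloud(f); hsv=cv2.cvtColor(f['image'],cv2.COLOR_RGB2HSV)
ok=(W[...,0]>.3)&(W[...,0]<.6)&(W[...,1]>-.1)&(W[...,1]<.08)
m=ok&(W[...,2]>.007)&(W[...,2]<.017); t=W[m]; print('blade',len(t),cv2.minAreaRect(t[:,:2].astype(np.float32)),t[:,2].mean())
m=ok&(W[...,2]>.026)&(W[...,2]<.036); t=W[m]; print('handle',len(t),cv2.minAreaRect(t[:,:2].astype(np.float32)),t[:,2].mean())
m=ok&(hsv[...,1]>130)&(W[...,2]<.036)&(W[...,2]>.004); t=W[m];print(t.min(0),t.max(0),cv2.minAreaRect(t[:,:2].astype(np.float32)))
E
```

```text
2699 [ 0.35839691 -0.00790891  0.02232524] [0.43009663 0.02414941 0.0327951 ]
158 308 334 [0.3583 0.0055] -0.0214
168 305 338 [0.3664 0.0064] -0.0273
178 305 338 [0.3746 0.0069] -0.0276
188 305 337 [0.383  0.0071] -0.0271
198 305 337 [0.3916 0.0076] -0.0274
208 305 337 [0.4003 0.0082] -0.0277
218 305 337 [0.4093 0.0088] -0.028
228 306 337 [0.4185 0.0098] -0.0274
blade 303 ((0.4541352689266205, 0.01016514003276825), (0.19309891760349274, 0.05788402259349823), 5.757637977600098) 0.012215218666378001
handle 195 ((0.4138046205043793, 0.011133279651403427), (0.10991977155208588, 0.030538303777575493), 2.716806650161743) 0.030147373088426216
[ 0.35751003 -0.01518855  0.00406018] [0.55166059 0.04682259 0.03515013] ((0.45392292737960815, 0.010475162416696548), (0.1930023580789566, 0.05789441242814064), 5.253969669342041)
```

arm_command --grip_force 40 --rows '[[[-1,0.2,-0.05,0,0],[-1,0.35,-0.06,0,0],[-1,0.4,-0.06,0,0],[-1,0.4,-0.06,0,0],[-1,0.4,-0.06,0,0],[-1,0.3,-0.06,0,0],[-0.5,0.15,0,0,0],[0,0.05,0,0,0],[0,0,0,0,0],[0,0,0,0,0]]]'

```text
time: 22.1
tcp_pos: [0.4156, 0.0063, 0.0708]
ee_rot: [-1.193, 1.538, 0.444]
force: [0.7, -0.2, -0.3]
opening: 0.0627
```

```bash
python3 - <<'E'
from h import *
plan([.4115,.0078,.0745],93.5,3)
E
```

```text
t 22.10 tcp [0.4156 0.0063 0.0708] jaw 93.78 tilt [ 0.03   0.014 -0.999] F [ 0.7 -0.2 -0.3] M [-0.   -0.08 -0.03] open 0.0627 q [ 0.409  0.358 -0.776 -0.003 -0.404 -1.911]
dist 0.0057 dj -0.3
[-1, -0.03, 0.03, 0.02, np.float64(0.02)]
[-1, -0.03, 0.03, 0.02, np.float64(0.02)]
[-1, -0.03, 0.03, 0.02, np.float64(0.02)]
```

arm_command --rows '[[[0,-0.05,0.03,0.02,0],[0,-0.03,0.03,0.02,0],[1,0,0,0,0],[1,0,0,0,0],[1,0,0,0,0],[1,0,0,0,0],[1,0,0,0,0],[1,0,0,0,0],[1,0,0,0,0],[1,0,0,0,0]]]'

```text
time: 23.1
tcp_pos: [0.4129, 0.0083, 0.0748]
ee_rot: [-1.187, 1.536, 0.45]
force: [-0.2, 0.4, 0.3]
opening: 0.0277
```

```bash
python3 - <<'E'
from h import *
plan([.400,-.275,.11],92.3,18,g=1)
E
```

```text
t 23.10 tcp [0.4129 0.0083 0.0748] jaw 93.80 tilt [ 0.031  0.015 -0.999] F [-0.2  0.4  0.3] M [-0.05 -0.    0.04] open 0.0277 q [ 0.417  0.345 -0.78  -0.003 -0.411 -1.919]
dist 0.2857 dj -1.5
[1, -0.06, 0.04, -0.39, np.float64(0.02)]
[1, -0.06, 0.04, -0.39, np.float64(0.02)]
[1, -0.06, 0.04, -0.39, np.float64(0.02)]
[1, -0.06, 0.04, -0.39, np.float64(0.02)]
[1, -0.06, 0.04, -0.39, np.float64(0.02)]
[1, -0.06, 0.04, -0.39, np.float64(0.02)]
[1, -0.06, 0.04, -0.39, np.float64(0.02)]
[1, -0.06, 0.04, -0.39, np.float64(0.02)]
[1, -0.06, 0.04, -0.39, np.float64(0.02)]
[1, -0.06, 0.04, -0.39, np.float64(0.02)]
[1, -0.06, 0.04, -0.39, np.float64(0.02)]
[1, -0.06, 0.04, -0.39, np.float64(0.02)]
[1, -0.06, 0.04, -0.39, np.float64(0.02)]
[1, -0.06, 0.03, -0.39, np.float64(0.02)]
[1, -0.06, 0.03, -0.39, np.float64(0.02)]
[1, -0.06, 0.03, -0.39, np.float64(0.02)]
[1, -0.06, 0.03, -0.39, np.float64(0.02)]
[1, -0.06, 0.03, -0.39, np.float64(0.02)]
```

arm_command --rows '[[[1,-0.1,0,0,0],[1,-0.25,0,0,0],[1,-0.3,0.04,-0.1,0],[1,-0.2,0.04,-0.3,0],[1,-0.05,0.04,-0.45,0.05],[1,0,0.04,-0.5,0.05],[1,0,0.04,-0.5,0.05],[1,0,0.04,-0.5,0.05],[1,0,0.04,-0.5,0.05],[1,0,0.04,-0.5,0.05]]]'

```text
time: 24.1
tcp_pos: [0.4039, -0.1301, 0.1102]
ee_rot: [-1.099, 1.541, 0.515]
force: [0.8, 0.5, -0.5]
opening: 0.0276
```

```bash
python3 - <<'E'
from h import *
plan([.400,-.275,.11],92.3,8,g=1)
E
```

```text
t 24.10 tcp [ 0.4039 -0.1301  0.1102] jaw 92.45 tilt [ 0.026  0.015 -1.   ] F [ 0.8  0.5 -0.5] M [ 0.06 -0.11 -0.02] open 0.0276 q [ 0.067  0.288 -0.704 -0.025 -0.551 -1.574]
dist 0.145 dj -0.2
[1, -0.01, 0.03, -0.45, np.float64(0.0)]
[1, -0.01, 0.03, -0.45, np.float64(0.0)]
[1, -0.01, 0.03, -0.45, np.float64(0.0)]
[1, -0.01, 0.03, -0.45, np.float64(0.0)]
[1, -0.01, 0.03, -0.45, np.float64(0.0)]
[1, -0.01, 0.03, -0.45, np.float64(0.0)]
[1, -0.01, 0.03, -0.45, np.float64(0.0)]
[1, -0.01, 0.03, -0.45, np.float64(0.0)]
```

arm_command --rows '[[[1,0,0.02,-0.5,0],[1,0,0.02,-0.5,0],[1,0,0.02,-0.5,0],[1,0,0.02,-0.5,0],[1,0,0.02,-0.5,0],[1,0,0.02,-0.4,0],[1,0,0.02,-0.25,0],[1,0,0,-0.1,0],[1,0,0,0,0],[1,0,0,0,0]]]'

```text
time: 25.1
tcp_pos: [0.3995, -0.2663, 0.107]
ee_rot: [-0.869, 1.544, 0.738]
force: [-1.1, -0.2, -0.3]
opening: 0.0278
```

```bash
python3 - <<'E'
from h import *
f=grab('side','side7.png'); np.savez('side7.npz',**f)
g=grab('top','top7.png'); np.savez('top7.npz',**g)
s,_,_=st()
a=cv2.imread('pics/top7.png'); b=cv2.imread('pics/side7.png')
cv2.imwrite('pics/ts7.png',np.hstack([cv2.resize(a[120:260,360:460],None,fx=4,fy=4,interpolation=cv2.INTER_CUBIC),cv2.resize(b[190:330,340:440],None,fx=4,fy=4,interpolation=cv2.INTER_CUBIC)]))
for f in (f,g):
    W=cloud(f); hsv=cv2.cvtColor(f['image'],cv2.COLOR_RGB2HSV); V=hsv[...,2]
    k=(V<38)&(W[...,2]>.183)&(abs(W[...,0]-.592)<.04)&(abs(W[...,1]+.268)<.04)&(W[...,2]<.2)
    t=W[k]; C=np.cov(t[:,:2].T); w,vv=np.linalg.eigh(C); print('wing',len(t),t.mean(0),np.sqrt(w),np.degrees(np.arctan2(vv[1,1],vv[0,1])))
    k=(W[...,2]>.03)&(W[...,2]<.085)&(hsv[...,1]>110)&(W[...,0]<.6)&(W[...,0]>.36)&(abs(W[...,1]+.27)<.08)
    t=W[k]; print('pad',len(t)); 
    for x in np.arange(.38,.56,.015):
        q=t[abs(t[:,0]-x)<.0075]
        if len(q): print(x.round(3),len(q),q[:,1].min().round(4),q[:,1].max().round(4),np.percentile(q[:,2],[10,50,90]).round(4))
    print(t.max(0))
E
```

```text
t 25.20 tcp [ 0.3997 -0.2662  0.1071] jaw 92.16 tilt [ 0.02   0.018 -1.   ] F [-0.1 -0.7 -2.4] M [ 0.01 -0.09  0.02] open 0.0276 q [-0.26   0.373 -0.562 -0.038 -0.621 -1.242]
wing 69 [ 0.59017767 -0.2703055   0.18906199] [0.0029815  0.01783131] -179.90159540741152
pad 189
0.38 63 -0.2798 -0.2519 [0.0432 0.0614 0.064 ]
0.395 49 -0.2888 -0.2431 [0.0415 0.062  0.0653]
0.41 9 -0.2878 -0.2484 [0.0563 0.0619 0.063 ]
0.425 7 -0.2779 -0.2745 [0.0362 0.0407 0.0482]
0.44 7 -0.2766 -0.2735 [0.0357 0.0408 0.0545]
0.455 3 -0.2794 -0.2727 [0.0397 0.04   0.0473]
[ 0.4557315  -0.24305116  0.07872008]
wing 69 [ 0.59146718 -0.2668533   0.19054939] [0.00366749 0.01694769] -178.8580861174701
pad 190
0.485 4 -0.287 -0.2758 [0.038  0.0405 0.0418]
0.5 47 -0.2878 -0.2376 [0.0365 0.0429 0.048 ]
0.515 71 -0.2872 -0.234 [0.0383 0.0425 0.0488]
0.53 50 -0.2884 -0.2342 [0.0375 0.0424 0.0477]
[ 0.53369653 -0.23404523  0.06983421]
```

View pics/ts7.png

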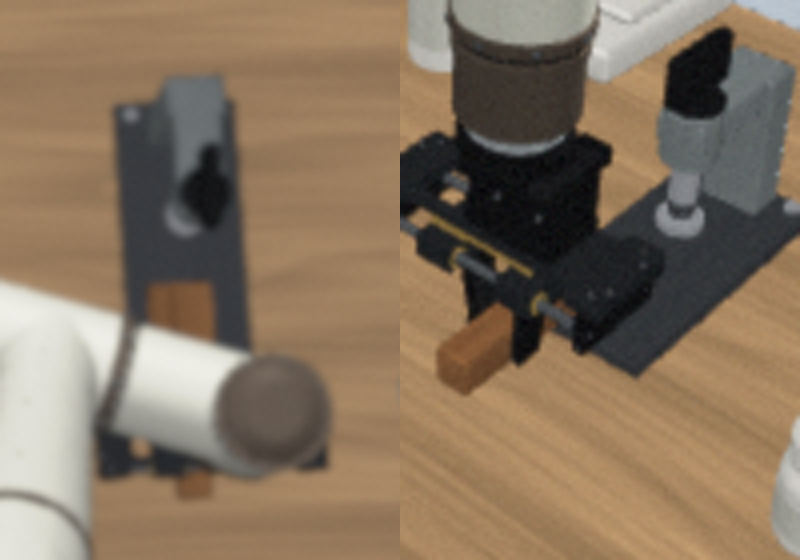

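```bash
python3 - <<'E'
from h import *
plan([.402,-.277,.0915],92.3,4,g=1)
plan([.497,-.2733,.0915],92.3,6,g=1)
E
```

```text
t 25.20 tcp [ 0.3997 -0.2662  0.1071] jaw 92.16 tilt [ 0.02   0.018 -1.   ] F [-0.1 -0.7 -2.4] M [ 0.01 -0.09  0.02] open 0.0276 q [-0.26   0.373 -0.562 -0.038 -0.621 -1.242]
dist 0.0191 dj 0.1
[1, 0.1, -0.01, -0.07, np.float64(-0.01)]
[1, 0.1, -0.01, -0.07, np.float64(-0.01)]
[1, 0.1, -0.01, -0.07, np.float64(-0.01)]
[1, 0.1, -0.01, -0.07, np.float64(-0.01)]
t 25.20 tcp [ 0.3997 -0.2662  0.1071] jaw 92.16 tilt [ 0.02   0.018 -1.   ] F [-0.1 -0.7 -2.4] M [ 0.01 -0.09  0.02] open 0.0276 q [-0.26   0.373 -0.562 -0.038 -0.621 -1.242]
dist 0.0988 dj 0.1
[1, 0.07, -0.4, -0.05, np.float64(-0.0)]
[1, 0.07, -0.4, -0.05, np.float64(-0.0)]
[1, 0.07, -0.4, -0.05, np.float64(-0.0)]
[1, 0.07, -0.4, -0.05, np.float64(-0.0)]
[1, 0.07, -0.4, -0.05, np.float64(-0.0)]
[1, 0.07, -0.4, -0.05, np.float64(-0.0)]
```

arm_command --rows '[[[1,0.1,0,-0.07,0],[1,0.1,0,-0.08,0],[1,0.1,0,-0.08,0],[1,0.07,0,-0.05,0],[1,0,-0.1,0,0],[1,0,-0.2,0,0],[1,0,-0.25,0,0],[1,0,-0.2,0,0],[1,0,-0.1,0,0],[1,0,0,0,0]]]'

```text
time: 26.2
tcp_pos: [0.439, -0.2755, 0.0915]
ee_rot: [-0.917, 1.544, 0.694]
force: [0.6, -0.5, -1.8]
opening: 0.0278
```

```bash
python3 - <<'E'
from h import *
plan([.497,-.2733,.0905],92.3,6,g=1)
E
```

```text
t 26.20 tcp [ 0.439  -0.2755  0.0915] jaw 92.33 tilt [ 0.021  0.017 -1.   ] F [ 0.6 -0.5 -1.8] M [ 0.02 -0.03 -0.02] open 0.0278 q [-0.258  0.446 -0.484 -0.038 -0.625 -1.242]
dist 0.0581 dj -0.0
[1, 0.01, -0.24, -0.0, np.float64(0.0)]
[1, 0.01, -0.24, -0.0, np.float64(0.0)]
[1, 0.01, -0.24, -0.0, np.float64(0.0)]
[1, 0.01, -0.24, -0.0, np.float64(0.0)]
[1, 0.01, -0.24, -0.0, np.float64(0.0)]
[1, 0.01, -0.24, -0.0, np.float64(0.0)]
```

arm_command --rows '[[[1,0,-0.15,0,0],[1,0.01,-0.25,0,0],[1,0,-0.3,0,0],[1,0.01,-0.3,0,0],[1,0,-0.25,0,0],[1,0.01,-0.15,0,0],[1,0,-0.05,0,0],[1,0,0,0,0],[1,0,0,0,0],[1,0,0,0,0]]]'

```text
time: 27.2
tcp_pos: [0.5017, -0.2725, 0.091]
ee_rot: [-0.863, 1.544, 0.748]
force: [-0.7, 0.3, -2.0]
opening: 0.0279
```

```bash
python3 - <<'E'
from h import *
plan([.497,-.2733,.0875],92.3,3,g=1)
f=grab('side','side8.png'); np.savez('side8.npz',**f)
g=grab('top','top8.png'); np.savez('top8.npz',**g)
a=cv2.imread('pics/top8.png'); b=cv2.imread('pics/side8.png')
cv2.imwrite('pics/ts8.png',np.hstack([cv2.resize(a[120:260,360:460],None,fx=4,fy=4,interpolation=cv2.INTER_CUBIC),cv2.resize(b[190:330,340:440],None,fx=4,fy=4,interpolation=cv2.INTER_CUBIC)]))
E
```

```text
t 27.20 tcp [ 0.5017 -0.2725  0.091 ] jaw 92.33 tilt [ 0.019  0.018 -1.   ] F [-0.7  0.3 -2. ] M [-0.02 -0.03  0.01] open 0.0279 q [-0.223  0.513 -0.354 -0.034 -0.689 -1.281]
dist 0.0059 dj -0.0
[1, 0.03, 0.04, -0.01, np.float64(0.0)]
[1, 0.03, 0.04, -0.01, np.float64(0.0)]
[1, 0.03, 0.04, -0.01, np.float64(0.0)]
```

View pics/ts8.png

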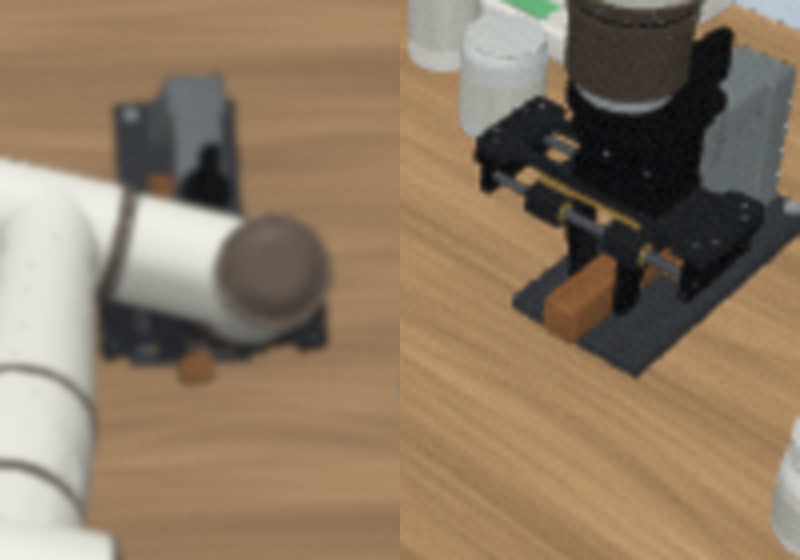

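arm_command --rows '[[[1,0.02,0.05,-0.01,0],[1,0.03,0.05,-0.01,0],[1,0.03,0.01,0,0],[1,0.02,0,0,0],[1,0,0,0,0],[0.5,0,0,0,0],[0.3,0,0,0,0],[0,0,0,0,0],[0,0,0,0,0],[0,0,0,0,0]]]'

```text
time: 28.3
tcp_pos: [0.4977, -0.274, 0.0882]
ee_rot: [-0.979, 1.543, 0.632]
force: [-0.6, -0.1, 0.6]
opening: 0.042
```

```bash
python3 - <<'E'
from h import *
st()
E
```

```text
t 28.30 tcp [ 0.4977 -0.274   0.0882] jaw 92.34 tilt [ 0.023  0.017 -1.   ] F [-0.6 -0.1  0.6] M [ 0.04 -0.11 -0.04] open 0.0420 q [-0.228  0.513 -0.365 -0.034 -0.675 -1.276]
```

arm_command --rows '[[[-1,0,0,0,0],[-1,-0.1,0,0,0],[-1,-0.3,0.05,0,0],[-1,-0.5,0.1,0,0],[-1,-0.6,0.2,0,0],[-1,-0.7,0.4,0,0],[-1,-0.8,0.5,0,0],[-1,-0.8,0.5,0,-0.5],[-1,-0.6,0.3,0,-0.9],[-1,-0.3,0.1,0,-0.9]]]'

```text
time: 29.3
tcp_pos: [0.403, -0.2818, 0.2861]
ee_rot: [-1.251, 1.543, 0.569]
force: [-0.3, -0.8, 0.2]
opening: 0.0873
```

```bash
python3 - <<'E'
from h import *
st()
f=grab('side','side9.png'); np.savez('side9.npz',**f)
g=grab('top','top9.png'); np.savez('top9.npz',**g)
a=cv2.imread('pics/top9.png'); b=cv2.imread('pics/side9.png')
cv2.imwrite('pics/ts9.png',np.hstack([cv2.resize(a[120:260,360:460],None,fx=4,fy=4,interpolation=cv2.INTER_CUBIC),cv2.resize(b[190:330,340:440],None,fx=4,fy=4,interpolation=cv2.INTER_CUBIC)]))
st()
E
```

```text
t 29.30 tcp [ 0.403  -0.2818  0.2861] jaw 104.31 tilt [ 0.023  0.015 -1.   ] F [-0.3 -0.8  0.2] M [ 0.01 -0.13  0.04] open 0.0873 q [-0.29   0.158 -0.316 -0.024 -1.079 -1.02 ]
t 29.40 tcp [ 0.404 -0.282  0.286] jaw 104.11 tilt [ 0.025  0.014 -1.   ] F [ 0.3 -0.1  0.1] M [-0.01 -0.16  0.05] open 0.0874 q [-0.29   0.159 -0.315 -0.023 -1.077 -1.024]
```

View pics/ts9.png

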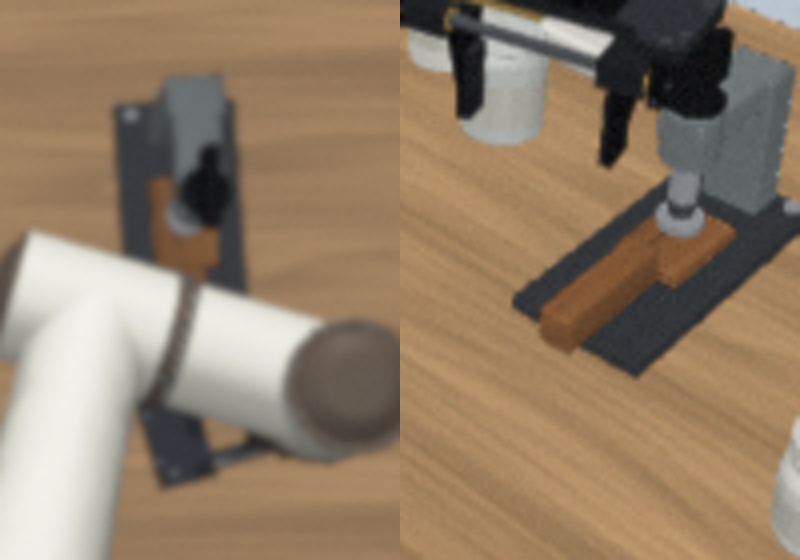

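```bash
python3 - <<'E'
from h import *
f=dict(np.load('side9.npz')); W=cloud(f); hsv=cv2.cvtColor(f['image'],cv2.COLOR_RGB2HSV)
ok=(W[...,0]>.4)&(W[...,0]<.68)&(abs(W[...,1]+.27)<.06)&(hsv[...,1]>100)
m=ok&(W[...,2]>.017)&(W[...,2]<.031); 
def rect(p): return cv2.minAreaRect(p.astype(np.float32))
hm=ok&(W[...,2]>.037)&(W[...,2]<.047); print('handle',hm.sum(),rect(W[hm][:,:2]),W[hm][:,2].mean(), W[hm].min(0),W[hm].max(0))
print('blade',m.sum(),rect(W[m][:,:2]),np.median(W[m][:,2]),W[m].min(0),W[m].max(0))
allb=ok&(W[...,2]>.013)&(W[...,2]<.047); print('all',rect(W[allb][:,:2]))
# blade far (tip) corner & far edge: project pixel contour on z=.024
i=np.argwhere(m)
P=np.array([world(f,v,u,.024)[:2] for v,u in i])
for x in np.arange(.55,.64,.01):
    q=P[abs(P[:,0]-x)<.005]
    if len(q): print(x.round(2),q[:,1].min().round(4),q[:,1].max().round(4),len(q))
# foot
k=(hsv[...,1]<50)&(W[...,2]>.03)&(W[...,2]<.046)&(abs(W[...,0]-.59)<.03)&(abs(W[...,1]+.27)<.03); t=W[k]
print('foot',len(t),t.min(0),t.max(0)); 
# circle from rim points (outer side): fit circle r=.018 to points
from scipy.optimize import least_squares
rim=t[(t[:,2]<.041)]
r=least_squares(lambda c:np.hypot(rim[:,0]-c[0],rim[:,1]-c[1])-.018,[.592,-.268],loss='soft_l1',f_scale=.001); print(len(rim),r.x)
k=(hsv[...,1]<60)&(W[...,2]>.046)&(W[...,2]<.08)&(abs(W[...,0]-.59)<.02)&(abs(W[...,1]+.27)<.02); t=W[k]
r=least_squares(lambda c:np.hypot(t[:,0]-c[0],t[:,1]-c[1])-.011,[.592,-.268],loss='soft_l1',f_scale=.001); print('spindle',len(t),r.x)
E
```

```text
handle 265 ((0.49564802646636963, -0.27221596240997314), (0.10987585037946701, 0.028968870639801025), 2.395141363143921) 0.04183165297524412 [ 0.44059646 -0.28658047  0.03710284] [ 0.55012108 -0.25544824  0.04622734]
blade 308 ((0.5363618731498718, -0.2693033814430237), (0.1933119148015976, 0.05700218677520752), 1.3921138048171997) 0.02416615570634889 [ 0.43957534 -0.29690526  0.01701678] [ 0.63348205 -0.23941355  0.03084716]
all ((0.5363618731498718, -0.2693033814430237), (0.1933119148015976, 0.05700218677520752), 1.3921138048171997)
0.55 -0.2998 -0.2434 18
0.56 -0.2999 -0.2426 19
0.57 -0.2993 -0.2409 36
0.58 -0.2987 -0.2401 43
0.59 -0.2974 -0.2405 34
0.6 -0.2961 -0.2447 16
0.61 -0.2969 -0.2788 14
0.62 -0.2962 -0.2723 16
0.63 -0.2955 -0.2695 15
foot 64 [ 0.5785564  -0.28413365  0.03282803] [ 0.61376114 -0.24956941  0.0455875 ]
27 [ 0.59775002 -0.26520631]
spindle 67 [ 0.59782668 -0.26572406]
```

```bash
python3 - <<'E'
from h import *
plan([.591,-.269,.286],269.5,33,g=-1)
E
```

```text
t 29.40 tcp [ 0.404 -0.282  0.286] jaw 104.11 tilt [ 0.025  0.014 -1.   ] F [ 0.3 -0.1  0.1] M [-0.01 -0.16  0.05] open 0.0874 q [-0.29   0.159 -0.315 -0.023 -1.077 -1.024]
dist 0.1875 dj 165.4
[-1, 0.0, -0.14, -0.02, np.float64(-1.0)]
[-1, 0.0, -0.14, -0.04, np.float64(-1.0)]
[-1, 0.0, -0.13, -0.05, np.float64(-1.0)]
[-1, 0.0, -0.13, -0.06, np.float64(-1.0)]
[-1, 0.0, -0.12, -0.07, np.float64(-1.0)]
[-1, 0.0, -0.12, -0.08, np.float64(-1.0)]
[-1, 0.0, -0.11, -0.09, np.float64(-1.0)]
[-1, 0.0, -0.1, -0.1, np.float64(-1.0)]
[-1, 0.0, -0.09, -0.11, np.float64(-1.0)]
[-1, 0.0, -0.08, -0.12, np.float64(-1.0)]
[-1, 0.0, -0.07, -0.12, np.float64(-1.0)]
[-1, 0.0, -0.06, -0.13, np.float64(-1.0)]
[-1, 0.0, -0.05, -0.13, np.float64(-1.0)]
[-1, 0.0, -0.04, -0.14, np.float64(-1.0)]
[-1, 0.0, -0.02, -0.14, np.float64(-1.0)]
[-1, 0.0, -0.01, -0.14, np.float64(-1.0)]
[-1, 0.0, 0.0, -0.14, np.float64(-1.0)]
[-1, 0.0, 0.01, -0.14, np.float64(-1.0)]
[-1, 0.0, 0.03, -0.14, np.float64(-1.0)]
[-1, 0.0, 0.04, -0.14, np.float64(-1.0)]
[-1, 0.0, 0.05, -0.13, np.float64(-1.0)]
[-1, 0.0, 0.06, -0.13, np.float64(-1.0)]
[-1, 0.0, 0.07, -0.12, np.float64(-1.0)]
[-1, 0.0, 0.08, -0.12, np.float64(-1.0)]
[-1, 0.0, 0.09, -0.11, np.float64(-1.0)]
[-1, 0.0, 0.1, -0.1, np.float64(-1.0)]
[-1, 0.0, 0.11, -0.09, np.float64(-1.0)]
[-1, 0.0, 0.12, -0.08, np.float64(-1.0)]
[-1, 0.0, 0.12, -0.07, np.float64(-1.0)]
[-1, 0.0, 0.13, -0.06, np.float64(-1.0)]
[-1, 0.0, 0.13, -0.05, np.float64(-1.0)]
[-1, 0.0, 0.14, -0.04, np.float64(-1.0)]
[-1, 0.0, 0.14, -0.02, np.float64(-1.0)]
```

arm_command --rows '[[[-1,0,-0.14,-0.02,-1],[-1,0,-0.14,-0.04,-1],[-1,0,-0.13,-0.05,-1],[-1,0,-0.13,-0.06,-1],[-1,0,-0.12,-0.07,-1],[-1,0,-0.12,-0.08,-1],[-1,0,-0.11,-0.09,-1],[-1,0,-0.1,-0.1,-1],[-1,0,-0.09,-0.11,-1],[-1,0,-0.08,-0.12,-1]]]'

```text
time: 30.4
tcp_pos: [0.4602, -0.2747, 0.2795]
ee_rot: [-1.654, 1.546, 1.049]
force: [0.5, 0.3, 0.1]
opening: 0.0865
```

arm_command --rows '[[[-1,0,-0.07,-0.12,-1],[-1,0,-0.06,-0.13,-1],[-1,0,-0.05,-0.13,-1],[-1,0,-0.04,-0.14,-1],[-1,0,-0.02,-0.14,-1],[-1,0,-0.01,-0.14,-1],[-1,0,0,-0.14,-1],[-1,0,0.01,-0.14,-1],[-1,0,0.03,-0.14,-1],[-1,0,0.04,-0.14,-1]]]'

```text
time: 31.4
tcp_pos: [0.5175, -0.2663, 0.2676]
ee_rot: [-1.763, 1.54, 1.829]
force: [-0.2, 0.1, -0.6]
opening: 0.0867
```

```bash
python3 - <<'E'
from h import *
s,_,j=st()
plan([.55,-.269,.286],270 if j>0 else -90,10,g=-1)
E
```

```text
t 31.40 tcp [ 0.5175 -0.2663  0.2676] jaw -154.20 tilt [-0.008  0.03  -1.   ] F [-0.2  0.1 -0.6] M [ 0.03 -0.02 -0.01] open 0.0867 q [-0.209  0.339 -0.115 -0.031 -1.132  0.673]
t 31.40 tcp [ 0.5175 -0.2663  0.2676] jaw -154.20 tilt [-0.008  0.03  -1.   ] F [-0.2  0.1 -0.6] M [ 0.03 -0.02 -0.01] open 0.0867 q [-0.209  0.339 -0.115 -0.031 -1.132  0.673]
dist 0.0374 dj 64.2
[-1, -0.05, 0.04, -0.07, np.float64(-1.28)]
[-1, -0.05, 0.05, -0.07, np.float64(-1.28)]
[-1, -0.05, 0.05, -0.06, np.float64(-1.28)]
[-1, -0.05, 0.06, -0.05, np.float64(-1.28)]
[-1, -0.05, 0.07, -0.05, np.float64(-1.28)]
[-1, -0.05, 0.07, -0.04, np.float64(-1.28)]
[-1, -0.05, 0.08, -0.03, np.float64(-1.28)]
[-1, -0.05, 0.08, -0.02, np.float64(-1.28)]
[-1, -0.05, 0.08, -0.01, np.float64(-1.28)]
[-1, -0.05, 0.08, -0.0, np.float64(-1.28)]
```

arm_command --rows '[[[-1,-0.1,0.03,-0.05,-1],[-1,-0.1,0.03,-0.05,-1],[-1,-0.1,0.03,-0.05,-1],[-1,-0.1,0.03,-0.04,-1],[-1,-0.1,0.04,-0.04,-1],[-1,-0.1,0.05,-0.03,-1],[-1,-0.1,0.05,-0.02,-1],[-1,-0.1,0.06,-0.02,-1],[-1,-0.1,0.06,-0.01,-1],[-1,-0.1,0.06,0,-1]]]'

```text
time: 32.4
tcp_pos: [0.541, -0.2665, 0.2943]
ee_rot: [-2.237, 1.521, 2.245]
force: [-0.3, -0.7, 0.4]
opening: 0.0871
```

```bash
python3 - <<'E'
from h import *
f=grab('wrist','w10.png'); np.savez('w10.npz',**f)
s,_,j=st()
plan([.591,-.269,.275],-90.5,8,g=-1)
E
```

```text
t 32.45 tcp [ 0.5415 -0.2667  0.2948] jaw -103.10 tilt [-0.03   0.039 -0.999] F [0.9 0.2 0.2] M [-0.14 -0.15 -0.03] open 0.0870 q [-0.203  0.365 -0.004 -0.034 -1.24   1.557]
t 32.45 tcp [ 0.5415 -0.2667  0.2948] jaw -103.10 tilt [-0.03   0.039 -0.999] F [0.9 0.2 0.2] M [-0.14 -0.15 -0.03] open 0.0870 q [-0.203  0.365 -0.004 -0.034 -1.24   1.557]
dist 0.0533 dj 12.6
[-1, 0.06, 0.15, -0.03, np.float64(-0.32)]
[-1, 0.06, 0.16, -0.02, np.float64(-0.32)]
[-1, 0.06, 0.16, -0.02, np.float64(-0.32)]
[-1, 0.06, 0.16, -0.01, np.float64(-0.32)]
[-1, 0.06, 0.16, -0.01, np.float64(-0.32)]
[-1, 0.06, 0.16, -0.0, np.float64(-0.32)]
[-1, 0.06, 0.16, -0.0, np.float64(-0.32)]
[-1, 0.06, 0.16, 0.0, np.float64(-0.32)]
```

View pics/w10.png

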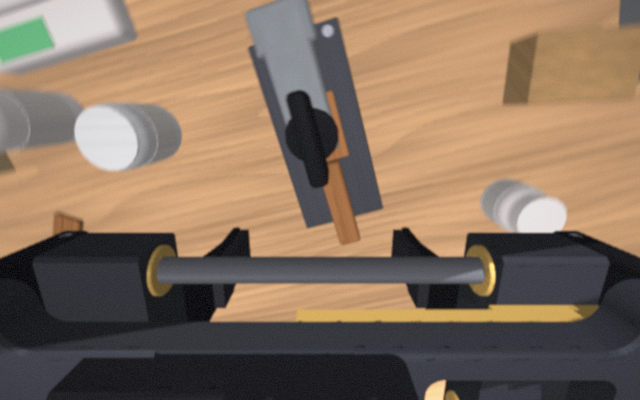

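```bash
python3 - <<'E'
from h import *
f=dict(np.load('w10.npz')); W=cloud(f); hsv=cv2.cvtColor(f['image'],cv2.COLOR_RGB2HSV); V=hsv[...,2]
ok=np.zeros((400,640),bool); ok[60:215,230:400]=1
m=ok&(V<60)&(W[...,2]>.18)&(W[...,2]<.2)
t=W[m]; print('wing',len(t),t.mean(0).round(4),cv2.minAreaRect(t[:,:2].astype(np.float32)))
P=np.array([world(f,v,u,.191)[:2] for v,u in np.argwhere(m)],np.float32); print(cv2.minAreaRect(P))
w,vv=np.linalg.eigh(np.cov(P.T)); print('pca heading',np.degrees(np.arctan2(vv[1,1],vv[0,1])),P.mean(0))
m=ok&(V<60)&(W[...,2]>.139)&(W[...,2]<.155)
c=W[m]; print('collar',len(c),cv2.minEnclosingCircle(c[:,:2].astype(np.float32)),np.median(c[:,2]))
m=np.zeros((400,640),bool); m[15:230,240:390]=1; m&=(W[...,2]>.006)&(W[...,2]<.02)&(hsv[...,1]<90)
t=W[m]; print('base',len(t),cv2.minAreaRect(t[:,:2].astype(np.float32)),cv2.boxPoints(cv2.minAreaRect(t[:,:2].astype(np.float32))).round(3).tolist())
m=ok|False; m[60:250,230:400]=1; m&=(hsv[...,1]>120)&(W[...,2]>.036)&(W[...,2]<.048)
t=W[m]; print('handle',len(t),cv2.minAreaRect(t[:,:2].astype(np.float32)))
m=np.zeros((400,640),bool);m[60:250,230:400]=1; m&=(W[...,2]>.017)&(W[...,2]<.030)&(hsv[...,1]>110)
t=W[m]; print('blade',len(t),t.min(0),t.max(0))
E
```

```text
wing 1993 [ 0.5986 -0.2693  0.1907] ((0.5967159867286682, -0.2688940465450287), (0.06489856541156769, 0.01417273934930563), 0.9783254861831665)
((0.5971068739891052, -0.2694372534751892), (0.06396038085222244, 0.014155937358736992), 1.0443925857543945)
pca heading -179.1071651867433 [ 0.598661  -0.2693367]
collar 962 ((0.5970983505249023, -0.26815706491470337), 0.021170390769839287) 0.1494292204060111
base 7893 ((0.5874904990196228, -0.2689318358898163), (0.23943176865577698, 0.10979582369327545), 2.8718583583831787) [[0.4650000035762787, -0.2199999988079071], [0.47099998593330383, -0.33000001311302185], [0.7099999785423279, -0.3179999887943268], [0.7039999961853027, -0.20800000429153442]]
handle 1573 ((0.4986209571361542, -0.2739393413066864), (0.10913539677858353, 0.027316730469465256), 2.548888683319092)
blade 492 [ 0.45678227 -0.29814295  0.02160081] [ 0.63366229 -0.27011626  0.02986238]
```

```bash
python3 - <<'E'
from h import *
plan([.5985,-.2705,.275],-89.1,8,g=-1)
E
```

```text
t 32.45 tcp [ 0.5415 -0.2667  0.2948] jaw -103.10 tilt [-0.03   0.039 -0.999] F [0.9 0.2 0.2] M [-0.14 -0.15 -0.03] open 0.0870 q [-0.203  0.365 -0.004 -0.034 -1.24   1.557]
dist 0.0604 dj 14.0
[-1, 0.06, 0.18, -0.03, np.float64(-0.35)]
[-1, 0.06, 0.18, -0.02, np.float64(-0.35)]
[-1, 0.06, 0.18, -0.02, np.float64(-0.35)]
[-1, 0.06, 0.18, -0.01, np.float64(-0.35)]
[-1, 0.06, 0.18, -0.0, np.float64(-0.35)]
[-1, 0.06, 0.18, 0.0, np.float64(-0.35)]
[-1, 0.06, 0.18, 0.01, np.float64(-0.35)]
[-1, 0.06, 0.18, 0.01, np.float64(-0.35)]
```

arm_command --grip_force 20 --rows '[[[-1,0.05,0.15,-0.02,-0.4],[-1,0.06,0.2,-0.02,-0.4],[-1,0.06,0.22,-0.02,-0.4],[-1,0.06,0.22,-0.01,-0.4],[-1,0.06,0.22,0,-0.4],[-1,0.05,0.2,0,-0.35],[-1,0,0.1,0,-0.2],[-1,0,0,0,0],[-1,0,0,0,0],[-1,0,0,0,0]]]'

```text
time: 33.45
tcp_pos: [0.5941, -0.2684, 0.2705]
ee_rot: [-2.345, 1.51, 2.348]
force: [-0.7, -0.0, 0.4]
opening: 0.0871
```

```bash
python3 - <<'E'
from h import *
plan([.5985,-.2705,.225],-89.1,5,g=-1)
E
```

```text
t 33.45 tcp [ 0.5941 -0.2684  0.2705] jaw -91.15 tilt [-0.043  0.044 -0.998] F [-0.7 -0.   0.4] M [-0.11 -0.1   0.04] open 0.0871 q [-0.19   0.468  0.098 -0.037 -1.251  1.754]
dist 0.0458 dj 2.1
[-1, 0.23, 0.03, 0.02, np.float64(-0.08)]
[-1, 0.23, 0.03, 0.02, np.float64(-0.08)]
[-1, 0.23, 0.03, 0.02, np.float64(-0.08)]
[-1, 0.23, 0.03, 0.02, np.float64(-0.08)]
[-1, 0.23, 0.03, 0.02, np.float64(-0.08)]
```

arm_command --rows '[[[-1,0.15,0.04,0.02,-0.1],[-1,0.25,0.04,0.02,-0.1],[-1,0.28,0.04,0.02,-0.1],[-1,0.25,0.03,0.02,-0.1],[-1,0.12,0.02,0.02,0],[-1,0,0,0,0],[0,0,0,0,0],[0.5,0,0,0,0],[0.5,0,0,0,0],[0.5,0,0,0,0]]]'

```text
time: 34.45
tcp_pos: [0.5989, -0.2709, 0.2247]
ee_rot: [-2.385, 1.51, 2.345]
force: [-0.2, 0.2, -0.3]
opening: 0.0626
```

```bash
python3 - <<'E'
from h import *
plan([.599,-.2707,.226],-89.1,3,g=-1)
E
```

```text
t 34.45 tcp [ 0.5989 -0.2709  0.2247] jaw -89.05 tilt [-0.043  0.044 -0.998] F [-0.2  0.2 -0.3] M [-0.14 -0.14  0.05] open 0.0626 q [-0.192  0.511  0.051 -0.038 -1.162  1.796]
dist 0.0013 dj -0.0
[-1, -0.01, 0.0, -0.0, np.float64(0.0)]
[-1, -0.01, 0.0, -0.0, np.float64(0.0)]
[-1, -0.01, 0.0, -0.0, np.float64(0.0)]
```

arm_command --rows '[[[1,0,0,0,0],[1,0,0,0,0],[1,0,0,0,0],[1,0,0,0,0],[1,0,0,0,0],[1,0,0,0,0],[1,0,0,0,0],[1,0,0,0,0],[1,0,0,0,0.2],[1,0,0,0,0.4]]]'

```text
time: 35.45
tcp_pos: [0.5991, -0.2706, 0.2257]
ee_rot: [-2.335, 1.511, 2.341]
force: [-0.1, 1.1, 0.2]
opening: 0.0145
```

```bash
python3 - <<'E'
from h import *
st()
E
```

```text
t 35.45 tcp [ 0.5991 -0.2706  0.2257] jaw -92.11 tilt [-0.041  0.043 -0.998] F [-0.1  1.1  0.2] M [-0.21 -0.08  0.06] open 0.0145 q [-0.191  0.509  0.052 -0.037 -1.162  1.742]
```

arm_command --rows '[[[1,0,0,0,0.6],[1,0,0,0,0.6],[1,0,0,0,0.6],[1,0,0,0,0.6],[1,0,0,0,0.6],[1,0,0,0,0.6],[1,0,0,0,0.6],[1,0,0,0,0.6],[1,0,0,0,0.6],[1,0,0,0,0.6]]]'

```text
time: 36.45
tcp_pos: [0.5991, -0.2703, 0.2257]
ee_rot: [-1.797, 1.512, 2.33]
force: [-0.6, 0.8, 0.2]
opening: 0.0138
```

```bash
python3 - <<'E'
from h import *
st()
E
```

```text
t 36.45 tcp [ 0.5991 -0.2703  0.2257] jaw -123.54 tilt [-0.041  0.043 -0.998] F [-0.6  0.8  0.2] M [-0.   -0.11  0.12] open 0.0138 q [-0.191  0.509  0.051 -0.037 -1.161  1.193]
```

arm_command --rows '[[[1,0,0,0,0.8],[1,0,0,0,0.8],[1,0,0,0,0.8],[1,0,0,0,0.8],[1,0,0,0,0.8],[1,0,0,0,0.8],[1,0,0,0,0.8],[1,0,0,0,0.8],[1,0,0,0,0.8],[1,0,0,0,0.8]]]'

```text
time: 37.45
tcp_pos: [0.5993, -0.2701, 0.2256]
ee_rot: [-1.158, 1.512, 2.235]
force: [-1.3, 0.6, -0.3]
opening: 0.0139
```

arm_command --rows '[[[1,0,0,0,0.8],[1,0,0,0,0.8],[1,0,0,0,0.8],[1,0,0,0,0.8],[1,0,0,0,0.8],[1,0,0,0,0.8],[1,0,0,0,0.8],[1,0,0,0,0.8],[1,0,0,0,0.8],[1,0,0,0,0.8]]]'

```text
time: 38.45
tcp_pos: [0.5993, -0.2705, 0.2257]
ee_rot: [-0.585, 1.514, 2.073]
force: [-1.7, 0.3, -1.2]
opening: 0.0144
```

```bash
python3 - <<'E'
from h import *
st()
f=grab('side','side11.png'); np.savez('side11.npz',**f)
b=cv2.imread('pics/side11.png')
cv2.imwrite('pics/s11.png',cv2.resize(b[200:300,350:470],None,fx=6,fy=6,interpolation=cv2.INTER_CUBIC))
E
```

```text
t 38.45 tcp [ 0.5993 -0.2705  0.2257] jaw 152.35 tilt [-0.028  0.05  -0.998] F [-1.7  0.3 -1.2] M [ 0.14 -0.38  0.15] open 0.0144 q [-0.195  0.506  0.05  -0.048 -1.152 -0.268]
```

View pics/s11.png

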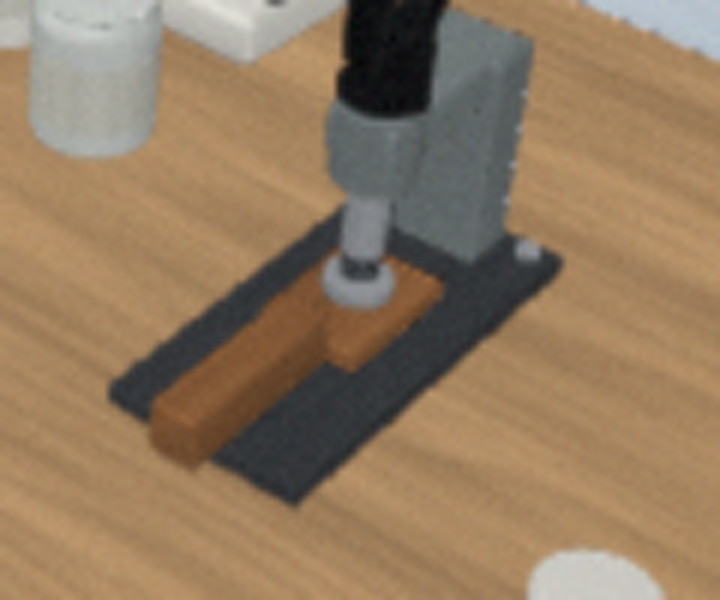

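arm_command --rows '[[[1,0,0,0,0.5],[1,0,0,0,0.5],[1,0,0,0,0.5],[1,0,0,0,0.5],[1,0,0,0,0.5],[1,0,0,0,0.5],[1,0,0,0,0.5],[1,0,0,0,0.5],[1,0,0,0,0.5],[1,0,0,0,0.5]]]'

```text
time: 39.5
tcp_pos: [0.5991, -0.2708, 0.2258]
ee_rot: [-0.247, 1.515, 1.963]
force: [-1.8, 0.5, 0.9]
opening: 0.0146
```

```bash
python3 - <<'E'
from h import *
st()
f=grab('side','side12.png'); np.savez('side12.npz',**f)
b=cv2.imread('pics/side12.png')
cv2.imwrite('pics/s12.png',cv2.resize(b[200:300,350:470],None,fx=6,fy=6,interpolation=cv2.INTER_CUBIC))
E
```

```text
t 39.50 tcp [ 0.5991 -0.2708  0.2258] jaw 126.67 tilt [-0.021  0.052 -0.998] F [-1.8  0.5  0.9] M [-0.01 -0.34  0.16] open 0.0146 q [-0.197  0.504  0.048 -0.051 -1.146 -0.713]
```

View pics/s12.png

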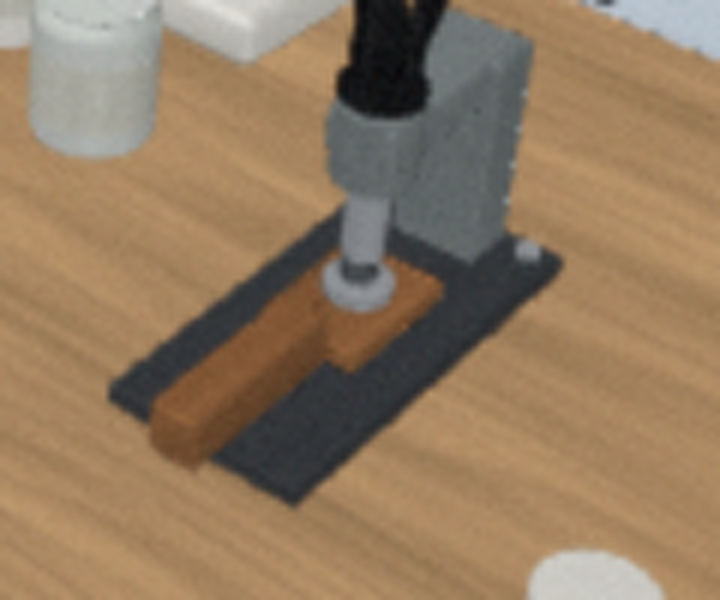

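arm_command --rows '[[[1,0,0,0,0.6],[1,0,0,0,0.8],[1,0,0,0,0.8],[1,0,0,0,0.8],[1,0,0,0,0.8],[1,0,0,0,0.8],[1,0,0,0,0.8],[1,0,0,0,0.8],[1,0,0,0,0.8],[1,0,0,0,0.8]]]'

```text
time: 40.55
tcp_pos: [0.5989, -0.2711, 0.2259]
ee_rot: [0.426, 1.517, 1.946]
force: [-0.8, 1.6, -0.2]
opening: 0.0145
```

```bash
python3 - <<'E'
from h import *
st()
E
```

```text
t 40.55 tcp [ 0.5989 -0.2711  0.2259] jaw 87.02 tilt [-0.02   0.05  -0.999] F [-0.8  1.6 -0.2] M [-0.24 -0.27  0.16] open 0.0145 q [-0.197  0.503  0.046 -0.05  -1.144 -1.404]
```

arm_command --rows '[[[1,0,0,0,0.8],[1,0,0,0,0.8],[1,0,0,0,0.8],[1,0,0,0,0.8],[1,0,0,0,0.8],[1,0,0,0,0.8],[1,0,0,0,0.8],[1,0,0,0,0.6],[1,0,0,0,0.4],[1,0,0,0,0.2]]]'

```text
time: 41.55
tcp_pos: [0.5988, -0.2711, 0.2259]
ee_rot: [1.093, 1.518, 2.013]
force: [0.3, 1.1, 0.2]
opening: 0.014
```

```bash
python3 - <<'E'
from h import *
st()
E
```

```text
t 41.55 tcp [ 0.5988 -0.2711  0.2259] jaw 52.69 tilt [-0.022  0.048 -0.999] F [0.3 1.1 0.2] M [-0.18 -0.22  0.17] open 0.0140 q [-0.195  0.503  0.045 -0.046 -1.145 -2.006]
```

arm_command --rows '[[[1,0,0,0,0.4],[1,0,0,0,0.6],[1,0,0,0,0.5],[1,0,0,0,0.3],[1,0,0,0,0.1],[1,0,0,0,0],[1,0,0,0,0],[1,0,0,0,0],[1,0,0,0,0],[1,0,0,0,0]]]'

```text
time: 42.55
tcp_pos: [0.5988, -0.271, 0.2259]
ee_rot: [1.28, 1.518, 2.036]
force: [-0.4, 0.5, -0.2]
opening: 0.014
```

```bash
python3 - <<'E'
from h import *
st()
E
```

```text
t 42.55 tcp [ 0.5988 -0.271   0.2259] jaw 43.29 tilt [-0.024  0.047 -0.999] F [-0.4  0.5 -0.2] M [-0.23 -0.16  0.08] open 0.0140 q [-0.195  0.503  0.046 -0.046 -1.146 -2.171]
```

arm_command --rows '[[[0.5,0,0,0,0],[0.3,0,0,0,0],[0.2,0,0,0,0],[0,0,0,0,0],[0,0,0,0,0],[0,-0.2,0,0,0],[0,-0.4,0,0,0],[0,-0.6,0,0,0],[0,-0.6,0,0,0],[0,-0.5,0,0,0]]]'

```text
time: 43.55
tcp_pos: [0.6, -0.2756, 0.3189]
ee_rot: [1.374, 1.513, 2.128]
force: [-0.6, 0.7, -1.2]
opening: 0.0436
```

```bash
python3 - <<'E'
from h import *
s,_,j=st()
plan([.42,-.05,.33],j,10,g=0)
E
```

```text
t 43.55 tcp [ 0.6    -0.2756  0.3189] jaw 43.18 tilt [-0.031  0.049 -0.998] F [-0.6  0.7 -1.2] M [-0.17 -0.26 -0.02] open 0.0436 q [-0.202  0.451  0.194 -0.043 -1.354 -2.176]
t 43.55 tcp [ 0.6    -0.2756  0.3189] jaw 43.18 tilt [-0.031  0.049 -0.998] F [-0.6  0.7 -1.2] M [-0.17 -0.26 -0.02] open 0.0436 q [-0.202  0.451  0.194 -0.043 -1.354 -2.176]
dist 0.2888 dj 0.0
[0, 0.01, 0.72, 0.06, np.float64(-0.0)]
[0, 0.01, 0.72, 0.06, np.float64(-0.0)]
[0, 0.01, 0.72, 0.06, np.float64(-0.0)]
[0, 0.01, 0.72, 0.06, np.float64(-0.0)]
[0, 0.01, 0.72, 0.06, np.float64(-0.0)]
[0, 0.01, 0.72, 0.06, np.float64(-0.0)]
[0, 0.01, 0.72, 0.06, np.float64(-0.0)]
[0, 0.01, 0.72, 0.06, np.float64(-0.0)]
[0, 0.01, 0.72, 0.06, np.float64(-0.0)]
[0, 0.01, 0.72, 0.06, np.float64(-0.0)]
```

arm_command --rows '[[[0,-0.1,0.3,0.02,0],[0,0,0.5,0.04,0],[0,0,0.6,0.05,0],[0,0,0.7,0.06,0],[0,0,0.7,0.06,0],[0,0,0.7,0.06,0],[0,0,0.6,0.05,0],[0,0,0.4,0.03,0],[0,0,0.2,0,0],[0,0,0,0,0]]]'

```text
time: 44.55
tcp_pos: [0.4709, -0.1202, 0.3339]
ee_rot: [1.327, 1.512, 2.081]
force: [0.1, -0.3, -0.2]
opening: 0.0434
```

```bash
python3 - <<'E'
from h import *
st()
f=grab('side','side13.png'); np.savez('side13.npz',**f)
g=grab('top','top13.png'); np.savez('top13.npz',**g)
a=cv2.imread('pics/top13.png'); b=cv2.imread('pics/side13.png')
cv2.imwrite('pics/ts13.png',np.hstack([cv2.resize(a[120:260,360:460],None,fx=4,fy=4,interpolation=cv2.INTER_CUBIC),cv2.resize(b[190:330,340:440],None,fx=4,fy=4,interpolation=cv2.INTER_CUBIC)]))
for f in (f,g):
    W=cloud(f); hsv=cv2.cvtColor(f['image'],cv2.COLOR_RGB2HSV); V=hsv[...,2]
    k=(V<38)&(W[...,2]>.183)&(abs(W[...,0]-.594)<.04)&(abs(W[...,1]+.268)<.04)&(W[...,2]<.2)
    t=W[k]; C=np.cov(t[:,:2].T); w,vv=np.linalg.eigh(C); print('wing',len(t),t.mean(0),np.degrees(np.arctan2(vv[1,1],vv[0,1])))
    ok=(W[...,0]>.4)&(W[...,0]<.68)&(abs(W[...,1]+.27)<.06)&(hsv[...,1]>100)
    hm=ok&(W[...,2]>.037)&(W[...,2]<.047); print('handle',hm.sum(),cv2.minAreaRect(W[hm][:,:2].astype(np.float32)),W[hm][:,2].mean())
E
```

```text
t 44.55 tcp [ 0.4709 -0.1202  0.3339] jaw 43.15 tilt [-0.029  0.051 -0.998] F [ 0.1 -0.3 -0.2] M [-0.13 -0.26 -0.  ] open 0.0434 q [ 0.058  0.133 -0.21  -0.056 -1.254 -2.428]
wing 89 [ 0.5926919  -0.26974022  0.18819556] 133.37912165494197
handle 265 ((0.4954180121421814, -0.27168604731559753), (0.11108354479074478, 0.027856530621647835), 2.9772915840148926) 0.041943405537240346
wing 62 [ 0.59158102 -0.26241589  0.19060319] 133.5736143226226
handle 170 ((0.49804770946502686, -0.2725411057472229), (0.028513560071587563, 0.10673723369836807), 89.1323013305664) 0.04158925738595187
```

View pics/ts13.png

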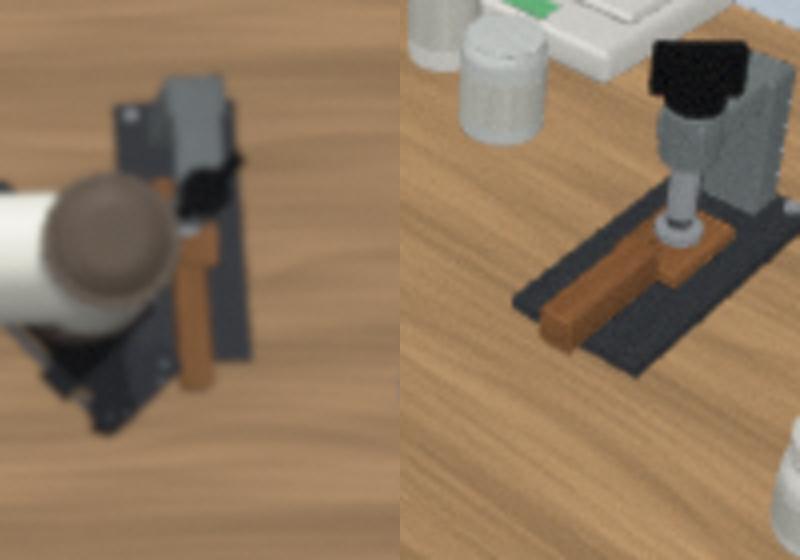

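```bash
python3 - <<'E'
from h import *
print(arm.job_done())
st()
E
```

```text
the job is handed in; nothing more can be done
None
the job is handed in; nothing more can be done
```

I pulled the paddle out by its blade, re-gripped it by the handle and turned it round. I then laid it on the clamp base, blade under the foot and handle out of the open side. Last, I turned the wing knob clockwise, let go, backed the arm off and handed in at about 45 s.

**Last checks**
- **Knob:** two cameras put the wing at about 229°, or 4.0 rad. That is about 87° past the calculated touch point of 2.49 rad. The gripper's own angle agreed. Side pictures fit with touching near that point and show the foot sprung in after release.
- **Paddle:** it lies flat and points along the clamp's axis to within about 1–2°. Before tightening, the blade centre measured about 4 mm short of the screw axis and 1 mm to one side. I left that as it was.
- **Other goods:** I touched none of the other goods, as far as the pictures of the clamp area show. I did not measure each bystander again at the end.

**What went wrong:** on the first approach to the clamp the blade touched the wing knob. That turned the knob back from about 0.4 rad to about 0 and twisted the paddle in the grip. I set the paddle down on clear counter, gripped it again and brought it in low. I measured the knob again before tightening.

**Disagreement:** the cameras' positions for the screw axis differed by up to about 6 mm. I placed the blade by a value of x = 0.592 m, and the closer wrist view taken afterwards gave 0.597 m.

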